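# Tip a grinding wheel out of its tray and hang it on the rack

### The job

Take the green grinding wheel out of its cup in the tray: feel round the rim of its face for the side that gives way, press it down there gently so that the wheel tips up and stays leaning in the cup, then grip it by its raised edge. Hang it on the empty slanted arm of the rack, slid right down so that it lies against the brass collar, and let go. The wheel is brittle: do not force it or let it touch the bench, and leave the pink wheel, the oil bottle and the screwdriver as they are.

Things in the scene. Friction and masses are not known exactly. Their poses are not given: they have to be found in the camera images.
- wheel_c (a point): centre of the green grinding wheel, a flat loose disc 100 mm across, 10 mm thick, with a 20 mm bore and white paper rings round the bore, 140 to 220 g; its z is the wheel's axis (up while it lies flat). It starts flat in either cup of the tray, its top 1 mm below the cup's rim.
- tray: beech tray, fixed, 144 mm (its x) by 276 mm (its y), 51 mm high; origin at the centre of its underside, z up. Two round black plastic cups sit tight in it side by side, centred at x 0, y +65 and -65 mm; 105 mm across inside, rims 53 mm over the bench. Each cup is turned its own way in the tray, and a wheel in it hides which way.
- pocket_l (a point): centre of the cup at y +65 mm, at the height of its shelf (42 mm up). The flat shelf under the wheel ends along a straight edge 5 mm past the centre; beyond it, on the side turned anywhere within 100 degrees of the tray's +x, is a well 38 mm deep, its outer wall leaning in (54 mm from the centre at the top, 43 mm at the foot). Over the shelf a wheel is firm; over the well it gives way.
- pocket_r (a point): the same for the cup at y -65 mm. A wheel pressed down over the well rocks across the shelf's edge; once its low edge is in the foot of the well it stays leaning, about 50 degrees from flat. The opposite edge then stands some 25 mm over the cup's rim, free to be taken above and below.
- hook: the empty rack arm: a round steel rod 15 mm thick with a rounded tip, slanted up 30 degrees; origin at its root in the top of its post, 125 mm over the bench; z along the arm to its tip at 95 mm, x square to it, upwards. Brass collar 30 mm across from z 20 to 27 mm: a wheel against it has its centre at z 32 mm, and hangs 2.5 mm below the arm's axis (x -2.5 mm).
- rack: the fixed steel rack: plate 130 mm (x) by 250 mm (y), origin at the centre of its underside. Two 16 mm square posts, 133 mm high, at y -65 mm (bearing the empty arm) and +65 mm (its arm carries a worn brown wheel); both arms point to the rack's -x and up.
- pink_c (a point): centre of the pink grinding wheel, of the same size, loose in the other cup; to be left alone. Its z is its axis.
- oil: amber oil bottle, 40 mm across, 110 mm high, standing; origin at the centre of its underside
- driver: screwdriver lying on the bench between the robot and the tray, about 0.2 m long; origin at the underside of its middle
There are look-alikes about, which are no part of the job. What is meant by the part that bears wheel_c is not orange or red, and is the larger of those in its own colour.

How it is judged:
By the outcome, as a careful person would: the job done as asked, in the order asked, and still so for the second after the job is handed in, with the robot touching nothing.
It also fails if it takes over 69 s, if anything falls off the work surface, if the arm or the gripper's body presses on something with over 40 N, if the wrist force passes 120 N, or if a joint passes its speed limit or range.

### The arm

A 6-joint arm with a two-finger parallel gripper is mounted at the origin on the work surface. World frame = base frame: x ahead of the robot, y to its left, z up, the work surface at z = 0. Lengths are in m, angles in rad, forces in N, time in s.
With the tool pointing down it reaches from about 0.35 to 0.775 m from the base axis. Payload 7.3 kg.
Tool frame: the origin (TCP) lies at the very end of the fingers, on their centre line; the grasp point (between the pads) lies behind it (manip.grasp_offset is the z of the grasp point in the tool frame, in m); z points along the fingers, y is the direction in which the jaws open and shut (so a half turn about z gives the same grasp; the last joint's range is limited). The gripper opens to 92 mm and grips with 3 to 60 N. Pads are 19 mm wide; open, the fingers measure 130 mm over their backs; the gripper's body (75 mm by 190 mm) begins 47 mm behind the grasp point.
Start: joints at [-1.449, 0.342, 1.524, -0, 1.275, -0.146], TCP at [0.139, -0.506, 0.227] pointing down, gripper open.
Joint ranges: [-2.53, 2.53], [-0.77, 2.02], [0.04, 2.7], [-1, 4.14], [0.28, 2.66], [-3.11, 3.11]. Speed limits (rad/s): [2.57, 2.57, 3.14, 3.14, 3.14, 3.14].

### API

Orientations are given as a unit quaternion [x, y, z, w].
In Python, from rig import manip gives the robot as it stands. The module is installed in compiled form; this text tells all that it offers.
- The arm moves only by the tool apply_moves, never from a script. Its argument "deltas" is text: rows parted by semicolons, each of 5 numbers parted by spaces: the opening, from 0 (shut) to 1 (fully open), then the shift along the tool's x, y, z in cm, then the turn about the tool's z in degrees. A call has 1 to 12 rows; each row shifts and turns the commanded pose from where the row before left it, along the tool's axes as they then stand; what a row does not reach is not made up. A row lasts 1/12 s, in which the tool goes at most 41.7 mm and 7.16 degrees, less where a joint would pass 70% of its speed; a pose out of reach is approached as far as the arm can. A call with a gripper value outside its range is refused whole. The fingers move at their own pace and stop on an object; "force" is the grip in N (left out, the last holds). Time passes only in rows, so rows that do not move let the fingers close. It gives the time, the measured TCP pose, the force and the opening at its end, in the units of the state.
- manip.observe(): the state, without advancing time (a new reading comes with each control period).
- manip.snapshot(name): name is "scene" or "top" or "wrist"; returns the picture (420x560x3 uint8, red, green, blue); there is no depth.
- manip.camera_params(name): a dict with "K" (3x3 intrinsics, pixels), "R" (3x3) and "t" (3): a world point X has camera coordinates R X + t; the wrist camera has in their place "tool_from_camera" (4x4, takes a point from camera to tool coordinates, whose origin is the TCP and whose axes are the flange's). Camera axes: x right, y down, z forward; pixel columns grow to the right and rows downward; lengths in m; the calibration is good to about 2 mm. A picture is of the moment at which its call begins: read the wrist's pose just before it. camera_params takes no time and is no camera call.
- manip.job_done(): hands the job in, once; it reports no verdict.
Trained networks look in the newest picture that a camera, given by its name, has taken for a name from the list of things; names that differ only in an ending like _2 or _b are one class to them, and where a whole thing is asked for, a point or a joint stands for the part that bears it (a point fixed in the world has none). Each returns a list of dicts, best first, with "conf" (0 to 1); they miss things now and then, are a little off and sometimes report something else, mostly with a low value. They report only what shows in the picture. A call takes as long as a camera call. They do not tell look-alikes from the thing itself.
- manip.spot_in(camera, name): "bbox" ([centre column, centre row, width, height] as shares, 0 to 1, of the picture: columns of its width, rows of its height, round what is visible of it).
The state is a dict: "time": time; "joint_positions": joint angles; "dq": joint speeds; "joint_torque": joint torques, N m; "position": TCP position; "tool_rot": TCP orientation; "ft_force": force on the tool from outside, world axes, zero at the start; "torque": the same for the moment, N m; "opening": opening from 0.0 (shut) to 1.0 (fully open).
Only numpy, scipy, OpenCV 4.12 (cv2) and the standard library are available. Lean on these libraries where they do the work, as an engineer would, in place of code of your own. Each camera call takes 0.05 s, during which the arm holds its last target.

## Working session

There is one attempt and no reset: what is moved stays moved. The work goes in short steps, Python scripts to look and compute and a tool call to move; the robot and the scene stay as the last step left them, time stands still between calls to the robot, and variables do not carry over. Pictures are saved under pics/ and viewed, and the job is handed in when it is done.

Besides the shell and the picture viewer there is one more tool, called after "Call:" as a command line: name --argument value ..., lists and objects as JSON in quotes. apply_moves: Moves the arm, as the interface text tells. Its arguments: {"type":"object","properties":{"deltas":{"type":"string"},"force":{"type":"number"}},"required":["deltas"]}

```bash
mkdir -p pics; ls; python3 - <<'E'
from rig import manip
import cv2,numpy as np
print(manip.observe()); print(manip.grasp_offset)
for c in ["scene","top"]:
    im=manip.snapshot(c); cv2.imwrite(f"pics/{c}0.png",im[:,:,::-1])
    p=manip.camera_params(c); print(c,{k:np.round(v,4).tolist() for k,v in p.items()})
    for n in ["wheel_c","tray","hook","rack","pink_c","oil","driver"]:
        print(n,[(round(d['conf'],2),np.round(np.array(d['bbox'])*[560,420,560,420]).tolist()) for d in manip.spot_in(c,n)])
print(manip.camera_params("wrist"))
E
```

```text
pics
{'time': 0.0, 'joint_positions': array([-1.44899489e+00,  3.42743913e-01,  1.52503261e+00, -3.12828469e-05,
        1.27538325e+00, -1.45984101e-01]), 'dq': array([-1.27663098e-05, -1.18090726e-03, -1.13430161e-03,  1.25869269e-03,
        1.82369517e-03, -9.61989399e-04]), 'joint_torque': array([-6.70046338e-04, -4.31246102e+01, -2.44220209e+01,  7.17329420e-02,
        5.60350728e-02, -1.11402130e-04]), 'position': array([ 0.13888291, -0.50587034,  0.22602852]), 'tool_rot': array([ 9.91048833e-01,  1.33497555e-01, -5.48513305e-06, -7.83684813e-04]), 'ft_force': array([ 0.10518793, -0.67510112,  0.30474626]), 'torque': array([-0.00988535, -0.03678159, -0.03960058]), 'opening': 0.9961994755258936}
-0.0188
scene {'K': [[539.709, 0.0, 277.3674], [0.0, 539.709, 218.6154], [0.0, 0.0, 1.0]], 'R': [[-0.7049, 0.7093, 0.0021], [0.3763, 0.3765, -0.8466], [-0.6012, -0.596, -0.5323]], 't': [0.3912, -0.1301, 1.5359]}
wheel_c [(0.92, [370.0, 264.0, 34.0, 19.0]), (0.83, [239.0, 339.0, 57.0, 44.0]), (0.81, [395.0, 346.0, 40.0, 31.0]), (0.57, [332.0, 283.0, 49.0, 29.0])]
tray [(0.83, [307.0, 28
[... 669 characters left out ...]
33.0, 89.0])]
pink_c [(0.95, [273.0, 207.0, 41.0, 38.0]), (0.39, [396.0, 198.0, 18.0, 40.0])]
oil [(0.93, [339.0, 129.0, 16.0, 24.0])]
driver [(0.6, [304.0, 308.0, 11.0, 81.0])]
{'K': array([[289.0582876 ,   0.        , 282.3311969 ],
       [  0.        , 289.0582876 , 208.42175478],
       [  0.        ,   0.        ,   1.        ]]), 'tool_from_camera': array([[-9.40834207e-04, -9.63280819e-01, -2.68494279e-01,
         7.22705281e-02],
       [ 9.99999478e-01, -1.01344270e-03,  1.31832227e-04,
        -1.80306582e-04],
       [-3.99095023e-04, -2.68494015e-01,  9.63281270e-01,
        -1.57592940e-01],
       [ 0.00000000e+00,  0.00000000e+00,  0.00000000e+00,
         1.00000000e+00]])}
```

View pics/scene0.png

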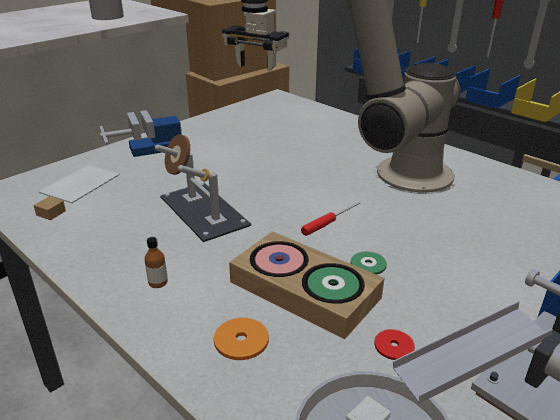

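View pics/top0.png

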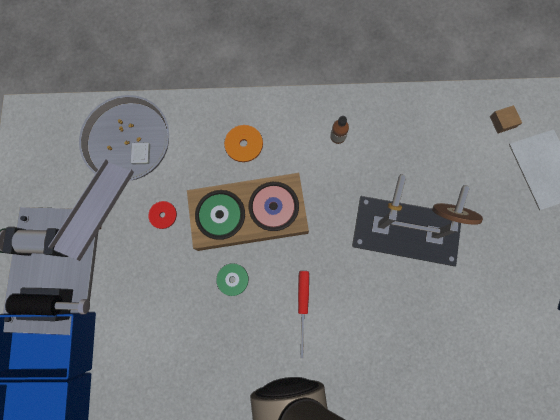

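```bash
cat > h.py <<'E'
import numpy as np,cv2
from rig import manip
from scipy.spatial.transform import Rotation as Rn
def cam(c):
    p=manip.camera_params(c)
    if c=="wrist":
        s=manip.observe(); T=np.eye(4);T[:3,:3]=Rn.from_quat(s['tool_rot']).as_matrix();T[:3,3]=s['position']
        M=np.linalg.inv(T@p['tool_from_camera']); return p['K'],M[:3,:3],M[:3,3]
    return p['K'],p['R'],p['t']
def bp(C,uv,z):
    K,R,t=C; d=R.T@np.linalg.inv(K)@np.array([uv[0],uv[1],1.]); o=-R.T@t
    return o+d*(z-o[2])/d[2]
def pr(C,X):
    K,R,t=C; q=K@(R@np.asarray(X)+t); return q[:2]/q[2]
def tri(C1,u1,C2,u2):
    P=[C[0]@np.c_[C[1],C[2]] for C in (C1,C2)]
    X=cv2.triangulatePoints(P[0],P[1],np.array(u1,float),np.array(u2,float)); return (X[:3]/X[3]).ravel()
E
python3 - <<'E'
from h import *
C={c:cam(c) for c in("top","scene")}
im={c:cv2.imread(f"pics/{c}0.png") for c in C}
def blob(c,lo,hi,near):
    h=cv2.cvtColor(im[c],cv2.COLOR_BGR2HSV); m=cv2.inRange(h,lo,hi)
    n,l,s,ce=cv2.connectedComponentsWithStats(m)
    out=[(s[i][4],ce[i]) for i in range(1,n) if s[i][4]>60]
    cs,_=cv2.findContours(m,cv2.RETR_EXTERNAL,cv2.CHAIN_APPROX_NONE)
    for k in cs:
        if len(k)>40:
            e=cv2.fitEllipse(cv2.convexHull(k)); 
            if np.hypot(e[0][0]-near[0],e[0][1]-near[1])<12: return e
g={c:blob(c,(60,80,40),(90,255,255),n) for c,n in(("top",(220,214)),("scene",(333,283)))}
p={c:blob(c,(0,40,120),(12,140,255),n) for c,n in(("top",(273,207)),("scene",(279,258)))}
for nm,q in(("green",g),("pink",p)):
    for c in C: print(nm,c,q[c], q[c] and bp(C[c],q[c][0],.052))
    try: print(tri(C["top"],g_:=q["top"][0],C["scene"],q["scene"][0]))
    except Exception as e: print(e)
cv2.imwrite("pics/z1.png",np.hstack([cv2.resize(im["top"][160:260,180:320],None,fx=4,fy=4,interpolation=3)]))
cv2.imwrite("pics/z2.png",cv2.resize(im["top"][165:275,345:490],None,fx=5,fy=5,interpolation=3))
cv2.imwrite("pics/z3.png",cv2.resize(im["scene"][125:245,140:260],None,fx=5,fy=5,interpolation=3))
E
```

```text
green top ((219.2428436279297, 214.2045440673828), (40.41493606567383, 41.660736083984375), 49.27216339111328) [0.59211335 0.18833467 0.052     ]
green scene ((332.89947509765625, 283.0836486816406), (33.10406494140625, 52.560340881347656), 94.93255615234375) [0.5981272  0.19272519 0.052     ]
[0.59318372 0.18911531 0.04710212]
pink top ((272.93377685546875, 205.79063415527344), (40.42036819458008, 40.999794006347656), 70.42697143554688) [0.60983133 0.05983146 0.052     ]
pink scene ((278.85491943359375, 258.554443359375), (28.58818244934082, 48.28400802612305), 89.99652099609375) [0.61516669 0.06397587 0.052     ]
[0.61088487 0.05991952 0.04763749]
```

View pics/z1.png

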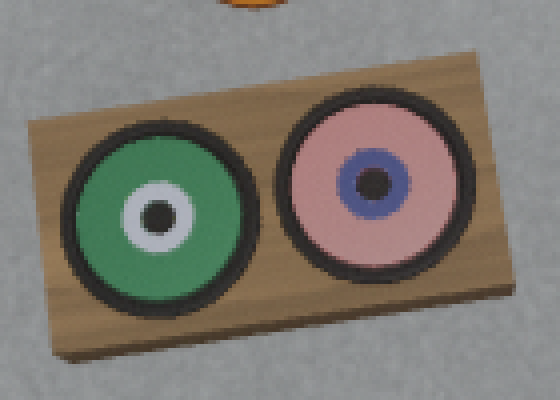

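View pics/z2.png

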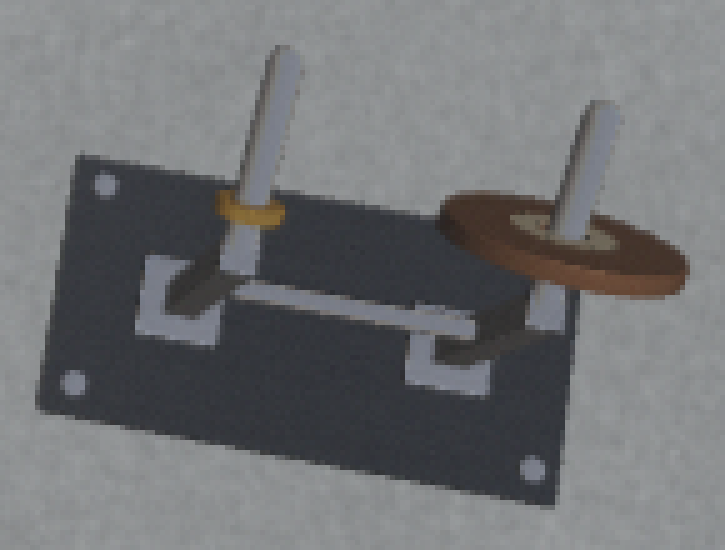

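View pics/z3.png

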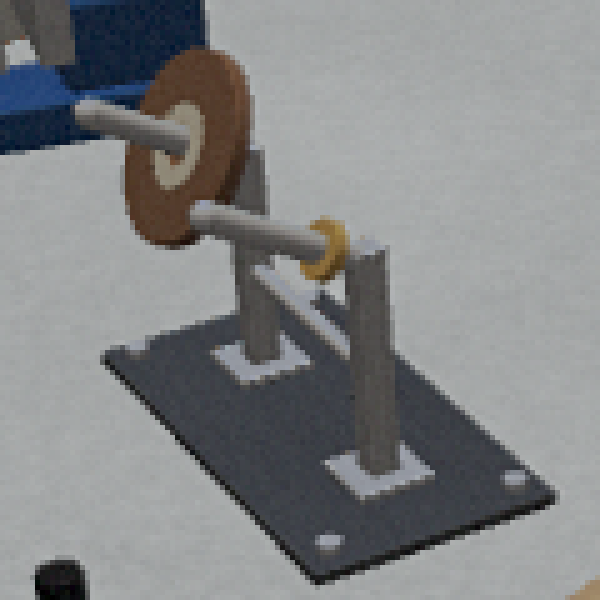

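```bash
python3 - <<'E'
from h import *
from scipy.optimize import least_squares
C={c:cam(c) for c in("top","scene")}
T=lambda x,y:(345+x/5,165+y/5)
S=lambda x,y:(140+x/5,125+y/5)
tip=tri(C["top"],T(287,46),C["scene"],S(197,212));col=tri(C["top"],T(250,208),C["scene"],S(322,250))
print("tip",tip,"collar",col, "dir",(tip-col)/np.linalg.norm(tip-col),np.linalg.norm(tip-col))
for n,p in dict(TL=T(80,155),BR=T(555,505),BL=T(40,408)).items(): print(n,bp(C["top"],p,.006))
for n,p in dict(L=S(103,357),B=S(320,575),R=S(553,495)).items(): print(n,bp(C["scene"],p,.006))
# model fit: params x,y,yaw,hx(root x offset), zoff per all
h=.006
def M(p):
    x,y,a,hx=p; c,s=np.cos(a),np.sin(a)
    W=lambda q:np.array([x+c*q[0]-s*q[1],y+s*q[0]+c*q[1],q[2]])
    A=lambda z,xx=0:W([hx-z*np.cos(np.pi/6)+xx*.5,-.065,.125+z*.5+xx*.866])
    return W,A
obs=[]
def res(p):
    W,A=M(p); r=[]
    a=lambda c,uv,X: r.extend(pr(C[c],X)-uv)
    a("top",T(80,155),W([-.065,-.125,h]));a("top",T(555,505),W([.065,.125,h]));a("top",T(40,408),W([.065,-.125,h]))
    a("scene",S(103,357),W([-.065,.125,h]));a("scene",S(320,575),W([-.065,-.125,h]));a("scene",S(553,495),W([.065,-.125,h]))
    a("top",T(287,50),A(.0925));a("scene",S(200,214),A(.0925));a("top",T(250,208),A(.0235));a("scene",S(323,250),A(.0235))
    return np.array(r)
f=least_squares(res,[.57,-.25,3.0,0])
print(f.x,np.round(f.fun,1)); W,A=M(f.x); print("root",A(0),"seat",A(.032,-.0025),"tip",A(.095))
E
```

```text
tip [ 0.64485436 -0.21636361  0.17013855] collar [ 0.58490236 -0.20696851  0.13244436] dir [ 0.83921936 -0.13151444  0.52765029] 0.07143782134807712
TL [ 0.63962502 -0.15751544  0.006     ]
BR [ 0.46307066 -0.37397465  0.006     ]
BL [ 0.51378999 -0.13172728  0.006     ]
L [ 0.59500556 -0.38939296  0.006     ]
B [ 0.64118169 -0.15147924  0.006     ]
R [ 0.51952314 -0.12579823  0.006     ]
[ 5.52263133e-01 -2.64432663e-01  2.94047654e+00 -3.84033977e-05] [-1.1 -0.5 -0.  -0.2 -1.1  0.1 -1.  -1.9 -0.9 -0.6  0.9 -1.5 -0.3  0.3
 -0.9 -1.2 -0.8 -0.3 -0.  -1.4]
root [ 0.56528536 -0.20075046  0.125     ] seat [ 0.59366441 -0.20653616  0.138835  ] tip [ 0.64589951 -0.21718545  0.1725    ]
```

Call:
apply_moves --deltas "0 1.2 -1.1 -0.2 0;0 2.4 -2.2 -0.2 0;0 2.5 -2.2 -0.2 0;0 2.5 -2.2 -0.2 0;0 2.5 -2.2 -0.2 0;0 2.5 -2.2 -0.2 0;0 2.5 -2.2 -0.2 0;0 2.5 -2.2 0 0;0 2.5 -2.2 0 0;0 2.5 -2.2 0 0;0 2.5 -2.2 0 0;0 2.5 -2.2 0 0" --force 10

```text
time: 1.8
position: [0.3484, -0.1852, 0.241]
tool_rot: [0.991, 0.133, 0.0, 0.0]
ft_force: [1.4, -0.9, 0.3]
opening: 0.178
```

Call:
apply_moves --deltas "0 2.5 -2.2 0 0;0 2.5 -2.2 0 0;0 2.5 -2.2 0 0;0 2.5 -2.2 0 0;0 2.5 -2.2 0 0;0 2.5 -2.2 0 0;0 2.5 -2.2 0 0;0 2.5 -2.2 0 0;0 2.5 -2.2 0 0;0 2.5 -2.2 0 0;0 2.5 -2.2 0 0;0 1.2 -1.1 0 0"

```text
time: 2.8
position: [0.5589, 0.1364, 0.2403]
tool_rot: [0.991, 0.134, 0.0, -0.0]
ft_force: [-1.1, -0.9, -0.9]
opening: 0.004
```

Call:
apply_moves --deltas "0 1.2 -1.1 0 0;0 1 -0.4 0 0;0 0 0 0 0;0 0 0 0 0"

```text
time: 3.13
position: [0.5747, 0.1536, 0.2402]
tool_rot: [0.991, 0.134, -0.0, 0.0]
ft_force: [0.4, -0.8, -0.3]
opening: 0.002
```

```bash
cat >> h.py <<'E'
def shot(c,name):
    C=cam(c); im=manip.snapshot(c)[:,:,::-1].copy(); cv2.imwrite(f"pics/{name}.png",im); return C,im
def st():
    s=manip.observe(); R=Rn.from_quat(s['tool_rot']).as_matrix()
    print("t %.2f"%s['time'],"pos",np.round(s['position'],4),"psi %.1f"%np.degrees(np.arctan2(R[1,0],R[0,0])),"tilt %.2f"%np.degrees(np.arccos(-R[2,2])),"F",np.round(s['ft_force'],2),"op %.3f"%s['opening'],"q",np.round(s['joint_positions'],2)); return s,R
def to(x,y=None,z=None):
    s,R=st(); X=np.array(x if y is None else [x,y,z],float); print("tool delta cm",np.round(100*R.T@(X-s['position']),2))
E
python3 - <<'E'
from h import *
st(); C,im=shot("wrist","w0")
print(pr(C,[.593,.189,.052]))
E
```

```text
t 3.13 pos [0.5747 0.1536 0.2402] psi 15.4 tilt 0.05 F [ 0.39 -0.77 -0.33] op 0.002 q [ 0.13  0.46  1.3  -0.    1.38  1.44]
[257.89306777 167.05150053]
```

View pics/w0.png

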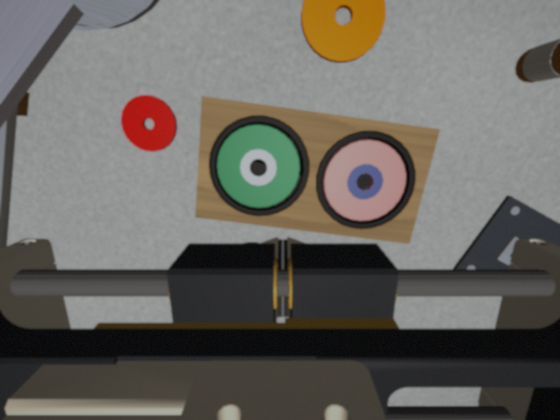

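```bash
python3 - <<'E'
from h import *
C=cam("wrist"); im=cv2.imread("pics/w0.png")
h=cv2.cvtColor(im,cv2.COLOR_BGR2HSV)
cv2.imwrite("pics/w0z.png",cv2.resize(im[80:260,180:430],None,fx=3.2,fy=3.2,interpolation=3))
for n,lo,hi in(("g",(60,80,40),(90,255,255)),("p",(0,40,110),(12,140,255))):
    m=cv2.inRange(h,lo,hi); m[:100]=0;m[235:]=0;m[:,:200]=0
    cs,_=cv2.findContours(m,cv2.RETR_EXTERNAL,cv2.CHAIN_APPROX_NONE); k=max(cs,key=cv2.contourArea)
    P=np.array([bp(C,q[0],.052)[:2] for q in k]); 
    c,r=cv2.minEnclosingCircle(P.astype(np.float32)*1000); A=np.c_[2*P,np.ones(len(P))]; b=(P**2).sum(1); s=np.linalg.lstsq(A,b,rcond=None)[0]
    print(n,s[:2],np.sqrt(s[2]+s[0]**2+s[1]**2),c,r)
to(.593-.036,.189,.07)
E
```

```text
g [0.59264615 0.18862915] 0.0502824657728588 (592.594970703125, 188.50953674316406) 50.99480438232422
p [0.60993986 0.06003607] 0.04931758351507006 (609.89794921875, 60.03711700439453) 50.01475143432617
t 3.18 pos [0.5745 0.1532 0.2404] psi 15.3 tilt 0.05 F [-0.07  0.28  0.25] op 0.004 q [ 0.13  0.46  1.3  -0.    1.38  1.44]
tool delta cm [-0.73 -3.92 17.04]
```

View pics/w0z.png

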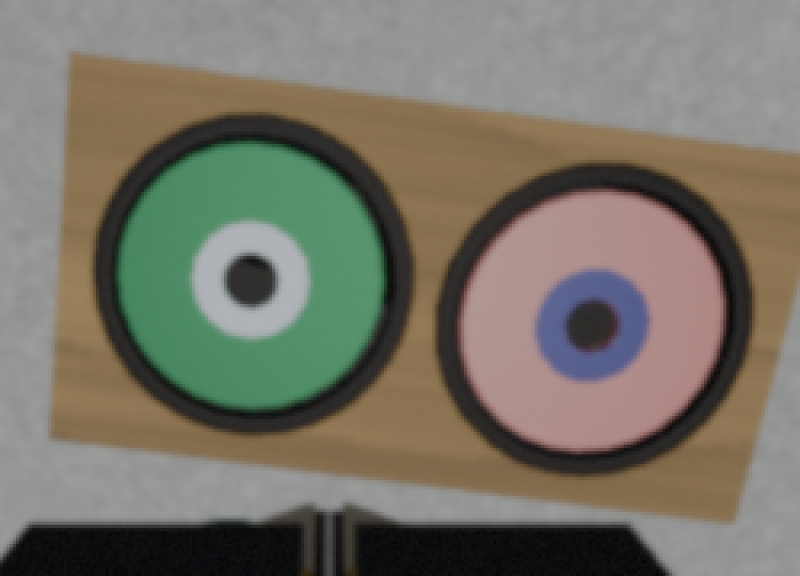

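Call:
apply_moves --deltas "0 -0.3 -1 1 0;0 -0.4 -1 2 0;0 -0.2 -1 3 0;0 0 0 3 0;0 0 0 3 0;0 0 0 2.5 0;0 0 0 1.5 0;0 0 0 1 0;0 0 0 0.5 0;0 0 0 0.2 0;0 0 0 0.1 0;0 0 0 0 0"

```text
time: 4.18
position: [0.5589, 0.1801, 0.0637]
tool_rot: [0.991, 0.133, 0.001, 0.0]
ft_force: [-0.4, 0.1, -0.6]
opening: 0.003
```

Call:
apply_moves --deltas "0 0 0 0.1 0;0 0 0 0.1 0;0 0 0 0.1 0;0 0 0 0 0"

```text
time: 4.52
position: [0.5583, 0.1801, 0.0598]
tool_rot: [0.991, 0.134, 0.0, 0.0]
ft_force: [0.5, -0.4, 0.7]
opening: 0.008
```

Call:
apply_moves --deltas "0 0 0 0.1 0;0 0 0 0.1 0;0 0 0 0.1 0;0 0 0 0 0"

```text
time: 4.85
position: [0.5581, 0.1801, 0.0564]
tool_rot: [0.991, 0.134, -0.0, 0.0]
ft_force: [0.3, 0.3, 0.9]
opening: 0.006
```

Call:
apply_moves --deltas "0 0 0 0.1 0;0 0 0 0.1 0;0 0 0 0 0"

```text
time: 5.1
position: [0.5581, 0.1801, 0.0544]
tool_rot: [0.991, 0.134, -0.0, 0.0]
ft_force: [0.4, 0.1, -0.1]
opening: 0.003
```

Call:
apply_moves --deltas "0 0 0 0.1 0;0 0 0 0.1 0;0 0 0 0 0"

```text
time: 5.35
position: [0.5581, 0.1801, 0.0524]
tool_rot: [0.991, 0.134, -0.0, 0.0]
ft_force: [0.3, 0.0, 0.3]
opening: 0.004
```

Call:
apply_moves --deltas "0 0 0 0.05 0;0 0 0 0.05 0;0 0 0 0 0"

```text
time: 5.6
position: [0.5583, 0.1801, 0.0523]
tool_rot: [0.991, 0.134, 0.0, 0.0]
ft_force: [-1.9, 0.2, 4.8]
opening: 0.005
```

Call:
apply_moves --deltas "0 0 0 0.05 0;0 0 0 0.05 0;0 0 0 0 0"

```text
time: 5.85
position: [0.5583, 0.1801, 0.0522]
tool_rot: [0.991, 0.134, 0.0, 0.0]
ft_force: [-4.5, -1.0, 11.3]
opening: 0.01
```

Call:
apply_moves --deltas "0 0 0 -0.6 0;0 0 0 -0.6 0;0 1.8 0 0 0;0 1.8 0 0 0;0 1.8 0 0 0;0 1.8 0 0 0;0 0 0 0.4 0;0 0 0 0.3 0;0 0 0 0.1 0;0 0 0 0.1 0;0 0 0 0 0"

```text
time: 6.77
position: [0.6268, 0.199, 0.0534]
tool_rot: [0.991, 0.133, -0.001, 0.0]
ft_force: [-0.4, 0.0, 0.2]
opening: 0.002
```

Call:
apply_moves --deltas "0 0 0 0.1 0;0 0 0 0.05 0;0 0 0 0 0"

```text
time: 7.02
position: [0.6276, 0.1991, 0.0523]
tool_rot: [0.991, 0.134, 0.0, 0.0]
ft_force: [-0.9, -0.6, -0.4]
opening: 0.005
```

Call:
apply_moves --deltas "0 0 0 0.1 0;0 0 0 0 0;0 0 0 0 0"

```text
time: 7.27
position: [0.6279, 0.1991, 0.0513]
tool_rot: [0.991, 0.133, 0.0, 0.0]
ft_force: [0.4, -0.4, 0.4]
opening: 0.004
```

Call:
apply_moves --deltas "0 0 0 0.1 0;0 0 0 0.1 0;0 0 0 0 0"

```text
time: 7.52
position: [0.6279, 0.1992, 0.0491]
tool_rot: [0.991, 0.133, 0.0, 0.0]
ft_force: [1.5, 0.2, 1.2]
opening: 0.005
```

Call:
apply_moves --deltas "0 0 0 0.1 0;0 0 0 0.1 0;0 0 0 0 0"

```text
time: 7.77
position: [0.628, 0.1992, 0.0472]
tool_rot: [0.991, 0.133, 0.0, 0.0]
ft_force: [1.0, 0.6, 1.8]
opening: 0.006
```

```bash
python3 - <<'E'
from h import *
st(); 
for c in("wrist","top","scene"):
  C,im=shot(c,c+"1")
  u=pr(C,[.5926,.1887,.052]).astype(int); print(u)
  k=60 if c!="wrist" else 140; a=im[max(0,u[1]-k):u[1]+k,max(0,u[0]-k):u[0]+k]; cv2.imwrite(f"pics/{c}1z.png",cv2.resize(a,(500,int(500*a.shape[0]/a.shape[1])),interpolation=3))
E
```

```text
t 7.77 pos [0.628  0.1992 0.0472] psi 15.3 tilt 0.04 F [1.01 0.63 1.81] op 0.006 q [ 0.19  0.75  1.33 -0.    1.06  1.49]
[283 313]
[219 214]
[333 280]
```

View pics/wrist1z.png

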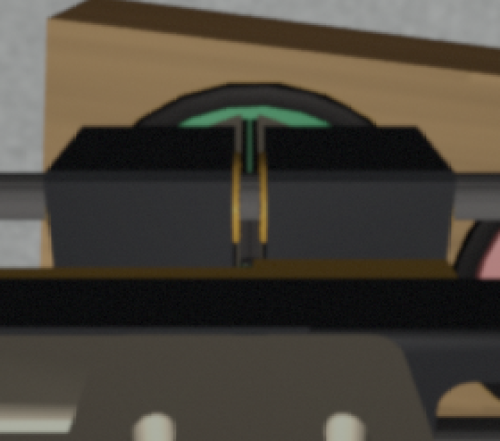

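View pics/scene1z.png

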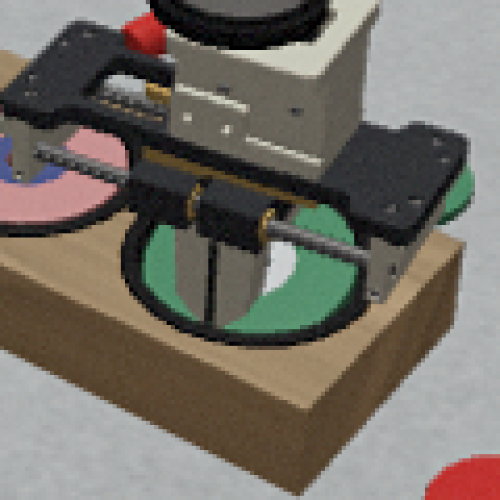

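Call:
apply_moves --deltas "0 0 0 0.1 0;0 0 0 0.1 0;0 0 0 0.1 0;0 0 0 0.1 0;0 0 0 0.1 0;0 0 0 0.1 0;0 0 0 0 0"

```text
time: 8.5
position: [0.6272, 0.1991, 0.0406]
tool_rot: [0.991, 0.134, -0.001, 0.0]
ft_force: [1.1, 0.3, 0.7]
opening: 0.002
```

```bash
python3 - <<'E'
from h import *
st(); 
for c in("top","scene"):
  C,im=shot(c,c+"2")
  u=pr(C,[.5926,.1887,.052]).astype(int); print(u)
  k=50; a=im[max(0,u[1]-k):u[1]+k,max(0,u[0]-k):u[0]+k]; cv2.imwrite(f"pics/{c}2z.png",cv2.resize(a,(600,int(600*a.shape[0]/a.shape[1])),interpolation=3))
E
```

```text
t 8.50 pos [0.6272 0.1991 0.0406] psi 15.3 tilt 0.07 F [1.13 0.29 0.68] op 0.002 q [ 0.19  0.76  1.34 -0.    1.05  1.49]
[219 214]
[333 280]
```

View pics/top2z.png

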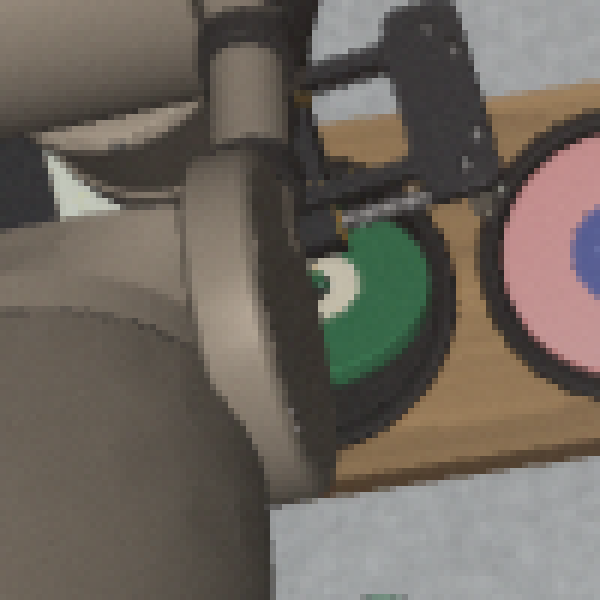

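View pics/scene2z.png

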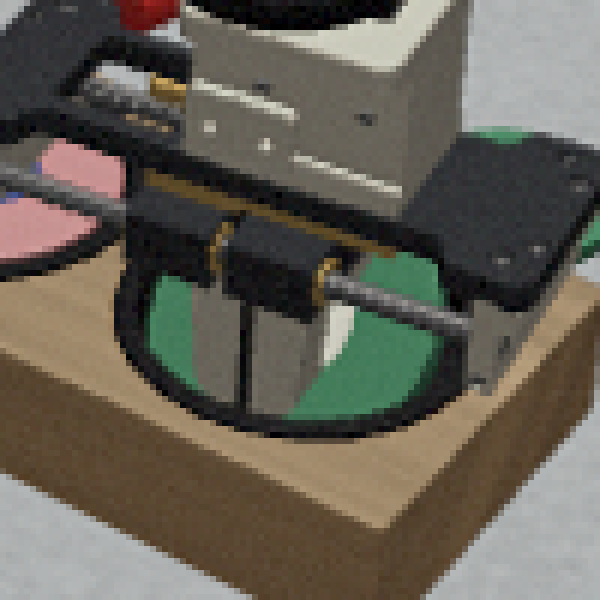

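```bash
cat > tiltfit.py <<'E'
from h import *
from scipy.optimize import minimize
W=np.array([.5926,.1887,.052])
def disc(phi,th,sx,sz,n=90,r=.05,top=True):
    d=np.array([np.cos(phi),np.sin(phi),0]);t=np.array([-d[1],d[0],0]);z=np.array([0,0,1.])
    u=d*np.cos(th)-z*np.sin(th); nn=d*np.sin(th)+z*np.cos(th)
    c=W+d*sx+z*sz
    a=np.linspace(0,2*np.pi,n)
    return c+r*(np.outer(np.cos(a),u)+np.outer(np.sin(a),t)) + (0 if top else -.01*nn)
E
python3 - <<'E'
from tiltfit import *
C={c:cam(c) for c in("top","scene")}
data=[]
for c,o,poly in(("top",(169,164),[(340,235),(440,225),(480,300),(440,420),(345,470),(330,330)]),("scene",(283,230),[(125,285),(190,300),(190,400),(290,415),(325,300),(460,330),(470,400),(400,450),(280,460),(120,400)])):
    im=cv2.imread(f"pics/{c}2.png"); h=cv2.cvtColor(cv2.resize(im,None,fx=4,fy=4,interpolation=3),cv2.COLOR_BGR2HSV)
    g=cv2.inRange(h,(60,80,25),(90,255,255))>0
    V=np.zeros(g.shape,np.uint8); cv2.fillPoly(V,[((np.array(poly)/6+o)*4).astype(np.int32)],1)
    data.append((c,g,V>0)); print(c,(g&(V>0)).sum())
def cost(p,full=False):
    phi,th,sx,sz=p;k=0
    for c,g,V in data:
        m=np.zeros(g.shape,np.uint8)
        for top in(0,1):
            P=np.array([pr(C[c],x) for x in disc(phi,th,sx,sz,top=top)]);cv2.fillPoly(m,[np.round(P*4*16).astype(np.int32)],1,shift=4)
        w=cv2.cvtColor(cv2.resize(cv2.imread(f"pics/{c}2.png"),None,fx=4,fy=4),cv2.COLOR_BGR2HSV)
        paper=(w[:,:,1]<70)&(w[:,:,2]>110)
        k+=((m>0)!=g)[V&~paper].sum()
    return k
best=[]
for phi in np.radians(range(-70,100,10)):
  b=min((cost((phi,th,sx,0.052*0+sz)),np.degrees(phi),np.degrees(th),sx,sz) for th in np.radians([10,15,20,25]) for sx in(-.006,0,.006) for sz in(-.004,0,.004))
  best.append(b)
for b in sorted(best)[:6]: print(b)
for b in sorted(best)[:2]:
  r=minimize(cost,[np.radians(b[1]),np.radians(b[2]),b[3],b[4]],method="Nelder-Mead",options=dict(initial_simplex=np.array([[0,0,0,0],[.15,0,0,0],[0,.08,0,0],[0,0,.004,0],[0,0,0,.004]])+[np.radians(b[1]),np.radians(b[2]),b[3],b[4]],maxfev=150))
  print(r.fun,np.degrees(r.x[:2]),r.x[2:])
E
```

```text
top 4626
scene 5909
(np.int64(3243), np.float64(-70.0), np.float64(10.0), 0, 0.004)
(np.int64(3265), np.float64(-59.99999999999999), np.float64(10.0), 0, 0.004)
(np.int64(3342), np.float64(-50.0), np.float64(10.0), 0, 0.004)
(np.int64(3387), np.float64(-40.0), np.float64(10.0), 0, 0.004)
(np.int64(3524), np.float64(-29.999999999999996), np.float64(10.0), 0, 0.004)
(np.int64(3712), np.float64(-20.0), np.float64(10.0), 0, 0.004)
2635.0 [-45.79921303  -1.3024033 ] [0.00114228 0.00536547]
2649.0 [-53.61379653  -0.20606369] [0.00056984 0.00529888]
```

Call:
apply_moves --deltas "0 0 0 -0.7 0;0 0 0 -0.7 0;0 0 0 -0.8 0;0 0 0 0 7;0 0 0 0 7;0 0 0 0 7;0 0 0 0 7;0 0 0 0 7;0 0 0 0 7;0 0 0 0 7;0 0 0 0 7;0 0 0 0 7"

```text
time: 9.6
position: [0.628, 0.1992, 0.0643]
tool_rot: [0.914, -0.407, 0.0, -0.0]
ft_force: [-0.4, -0.0, -0.3]
opening: 0.005
```

Call:
apply_moves --deltas "0 0 0 0 7;0 0 0 0 7;0 0 0 0 7;0 0 0 0 6;0 0 0 0 0;0 0 0 0 0"

```text
time: 10.1
position: [0.6279, 0.1992, 0.064]
tool_rot: [0.796, -0.605, 0.0, -0.0]
ft_force: [-0.3, -0.5, 0.1]
opening: 0.005
```

```bash
python3 - <<'E'
from h import *
f=np.radians(-75); to(.5926+.036*np.cos(f),.1887+.036*np.sin(f),.0535)
C,im=shot("scene","s3");u=pr(C,[.5926,.1887,.052]).astype(int);k=50
cv2.imwrite("pics/s3z.png",cv2.resize(im[u[1]-k:u[1]+k,u[0]-k:u[0]+k],(600,600),interpolation=3))
E
```

```text
t 10.10 pos [0.6279 0.1992 0.064 ] psi -74.5 tilt 0.05 F [-0.28 -0.45  0.07] op 0.005 q [ 0.19  0.73  1.32 -0.    1.09  3.06]
tool delta cm [3.67 3.72 1.04]
```

View pics/s3z.png

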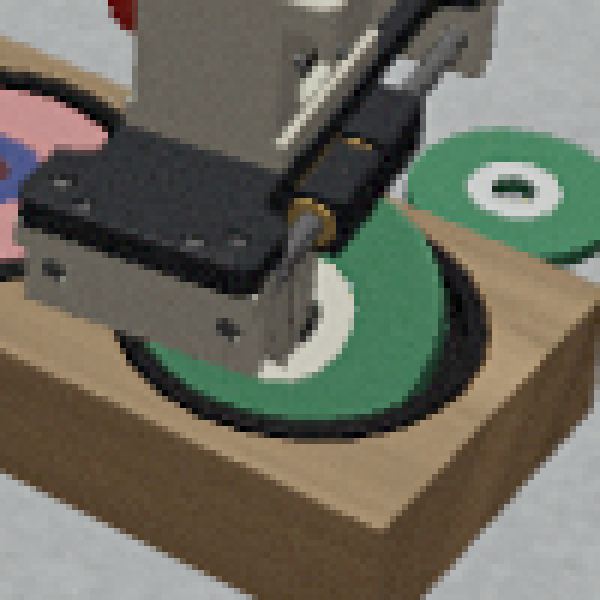

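Call:
apply_moves --deltas "0 0 0 -1.5 -7;0 0 0 -3 -7;0 0 0 -3 -7;0 0 0 -3 -7;0 0 0 -2.5 -7;0 0 0 -1 -7;0 0 0 0 0;0 0 0 0 0"

```text
time: 10.82
position: [0.6277, 0.1992, 0.2035]
tool_rot: [0.959, -0.282, 0.0, -0.0]
ft_force: [-0.3, 0.6, 0.2]
opening: 0.007
```

```bash
python3 - <<'E'
from h import *
st();C,im=shot("wrist","w4"); print(pr(C,[.5926,.1887,.052]))
E
```

```text
t 10.82 pos [0.6277 0.1992 0.2035] psi -32.8 tilt 0.05 F [-0.25  0.56  0.19] op 0.007 q [ 0.19  0.61  1.15 -0.    1.38  2.33]
[307.35592679 217.0158773 ]
```

View pics/w4.png

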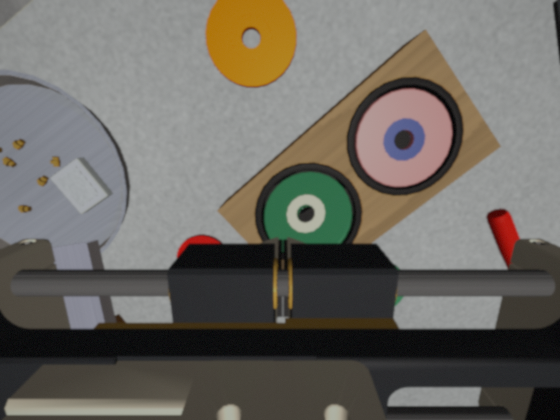

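Call:
apply_moves --deltas "0 -2 0 0 0;0 -3 0 0 0;0 -2 0 0 0;0 0 0 0 0;0 0 0 0 0"

```text
time: 11.28
position: [0.5677, 0.2373, 0.202]
tool_rot: [0.96, -0.281, -0.001, 0.001]
ft_force: [-0.0, 0.4, 0.2]
opening: 0.009
```

```bash
python3 - <<'E'
from h import *
st();C,im=shot("wrist","w5"); u=pr(C,[.5926,.1887,.052]);print(u);u=u.astype(int)
x0,y0=max(u[0]-80,0),max(u[1]-80,0);print(x0,y0);cv2.imwrite("pics/w5z.png",cv2.resize(im[y0:y0+160,x0:x0+160],(600,600),interpolation=3))
C,im=shot("scene","s5");u=pr(C,[.5926,.1887,.052]).astype(int);k=50
cv2.imwrite("pics/s5z.png",cv2.resize(im[u[1]-k:u[1]+k,u[0]-k:u[0]+k],(600,600),interpolation=3))
E
```

```text
t 11.28 pos [0.5677 0.2373 0.202 ] psi -32.7 tilt 0.14 F [-0.01  0.38  0.16] op 0.009 q [ 0.27  0.53  1.29 -0.    1.32  2.41]
[308.34825211 152.44202484]
228 72
```

View pics/w5z.png

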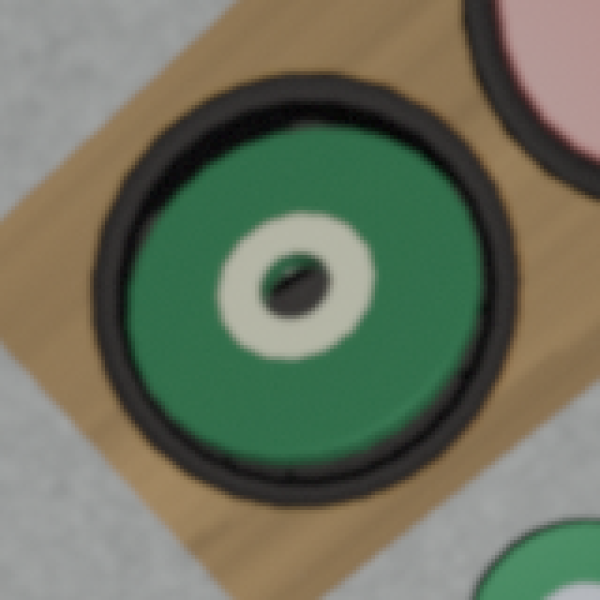

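View pics/s5z.png

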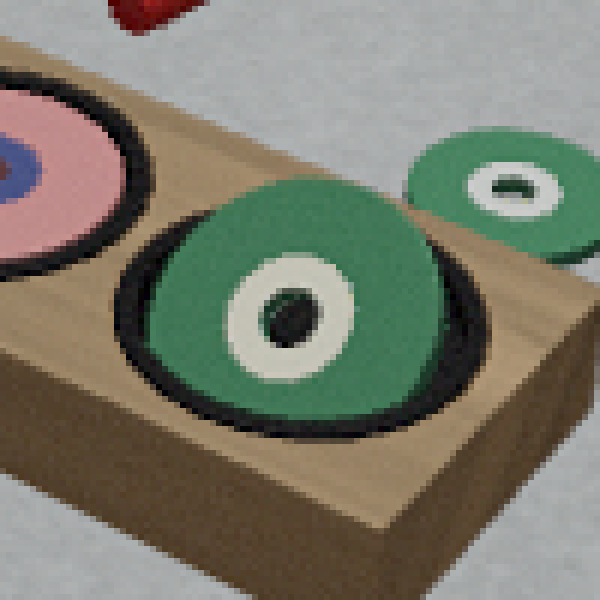

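```bash
cat > ringfit.py <<'E'
from h import *
from scipy.optimize import least_squares
def paper(im,near,rad):
    b=im.astype(int); h=cv2.cvtColor(im,cv2.COLOR_BGR2HSV)
    m=((h[:,:,1]<60)&(h[:,:,2]>115)).astype(np.uint8)*255
    M=np.zeros_like(m); cv2.circle(M,(int(near[0]),int(near[1])),rad,255,-1); m&=M
    cs,_=cv2.findContours(m,cv2.RETR_EXTERNAL,cv2.CHAIN_APPROX_NONE); k=max(cs,key=cv2.contourArea)
    return cv2.fitEllipse(cv2.convexHull(k)),k
def ringpts(e,n=36):
    (cx,cy),(a,b),an=e; t=np.linspace(0,2*np.pi,n,endpoint=False);an=np.radians(an)
    x=a/2*np.cos(t);y=b/2*np.sin(t); return np.c_[cx+x*np.cos(an)-y*np.sin(an),cy+x*np.sin(an)+y*np.cos(an)]
def pdist(C,uv,c,n,):  # ray-plane
    K,R,t=C;o=-R.T@t; d=(R.T@np.linalg.inv(K)@np.c_[uv,np.ones(len(uv))].T).T
    s=((c-o)@n)/(d@n); return o+d*s[:,None]
def fit(views,p0):
    def res(p):
        c=p[:3];n=np.array([np.sin(p[4])*np.cos(p[3]),np.sin(p[4])*np.sin(p[3]),np.cos(p[4])])
        return np.concatenate([(np.linalg.norm(pdist(C,uv,c,n)-c,axis=1)-p[5])*1000 for C,uv in views])
    f=least_squares(res,p0); return f.x,np.sqrt(np.mean(f.fun**2))
E
python3 - <<'E'
from ringfit import *
v=[]
for c,near,rad in(("wrist",(228+80,72+76),25),("scene",(283+47,230+52),14)):
    im=cv2.imread(f"pics/{'w5' if c=='wrist' else 's5'}.png"); e,k=paper(im,near,rad); print(c,e,len(k)); v.append((cam(c),ringpts(e)))
for vv in(v,v[:1]):
    x,r=fit(vv,[.5926,.1887,.05,0.05,.4,.02]); print(np.round(x[:3],4),"phi %.1f th %.1f r %.4f"%(np.degrees(x[3]),np.degrees(x[4]),x[5]),r)
E
```

```text
wrist ((306.3921203613281, 147.78627014160156), (37.863502502441406, 43.74058151245117), 59.074951171875) 115
scene ((330.7194519042969, 282.51611328125), (20.12666130065918, 22.913793563842773), 48.1412239074707) 60
[0.5995 0.1877 0.0515] phi -2.0 th 33.8 r 0.0223 0.3811675870106588
[0.63   0.1978 0.3598] phi -2.4 th 35.1 r 0.0000 2.9307815780086126e-13
```

Call:
apply_moves --deltas "0 0 0 0 -6.5;0 0 0 0 -6.5;0 0 0 0 -6.5;0 0 0 0 -6.5;0 0 0 0 -6;0 0 0 0 0"

```text
time: 11.88
position: [0.5695, 0.2361, 0.2025]
tool_rot: [1.0, -0.005, -0.0, 0.0]
ft_force: [-0.4, 0.1, -0.2]
opening: 0.004
```

```bash
python3 - <<'E'
from h import *
to(.5926+.0365,.1877,.06)
E
```

```text
t 11.88 pos [0.5695 0.2361 0.2025] psi -0.6 tilt 0.04 F [-0.4   0.09 -0.23] op 0.004 q [ 0.27  0.53  1.29 -0.    1.32  1.85]
tool delta cm [ 6.01  4.77 14.24]
```

Call:
apply_moves --deltas "0 1 0.8 0 0;0 2 1.6 0 0;0 2 1.6 1 0;0 1 0.8 2 0;0 0 0 3 0;0 0 0 3 0;0 0 0 2.5 0;0 0 0 1.5 0;0 0 0 0.8 0;0 0 0 0.4 0;0 0 0 0 0;0 0 0 0 0"

```text
time: 12.88
position: [0.6292, 0.1881, 0.0622]
tool_rot: [1.0, -0.006, 0.001, -0.0]
ft_force: [-0.8, -0.3, 0.2]
opening: 0.008
```

Call:
apply_moves --deltas "0 0 0 0.3 0;0 0 0 0.2 0;0 0 0 0.2 0;0 0 0 0.2 0;0 0 0 0.2 0;0 0 0 0.2 0;0 0 0 0.2 0;0 0 0 0.2 0;0 0 0 0 0"

```text
time: 13.63
position: [0.6279, 0.1882, 0.0436]
tool_rot: [1.0, -0.006, -0.0, 0.0]
ft_force: [0.2, 0.9, 0.6]
opening: 0.005
```

Call:
apply_moves --deltas "0 0 0 0.1 0;0 0 0 0.1 0;0 0 0 0.1 0;0 0 0 0.1 0;0 0 0 0 0"

```text
time: 14.05
position: [0.6281, 0.1882, 0.04]
tool_rot: [1.0, -0.006, -0.0, 0.0]
ft_force: [0.8, -0.5, -0.2]
opening: 0.004
```

Call:
apply_moves --deltas "0 0 0 0.1 0;0 0 0 0.1 0;0 0 0 0.1 0;0 0 0 0.1 0;0 0 0 0 0"

```text
time: 14.47
position: [0.628, 0.1882, 0.0359]
tool_rot: [1.0, -0.006, -0.0, 0.0]
ft_force: [-0.3, 0.8, 0.4]
opening: 0.005
```

Call:
apply_moves --deltas "0 0 0 0.1 0;0 0 0 0.1 0;0 0 0 0.1 0;0 0 0 0 0"

```text
time: 14.8
position: [0.6281, 0.1882, 0.0329]
tool_rot: [1.0, -0.006, -0.0, 0.0]
ft_force: [0.1, -0.1, -0.3]
opening: 0.007
```

Call:
apply_moves --deltas "0 0 0 0.1 0;0 0 0 0.1 0;0 0 0 0 0"

```text
time: 15.05
position: [0.6286, 0.1883, 0.0314]
tool_rot: [1.0, -0.006, 0.0, -0.0]
ft_force: [1.1, -0.4, 3.2]
opening: 0.005
```

```bash
python3 - <<'E'
from h import *
st();C,im=shot("scene","s6");u=pr(C,[.5926,.1887,.052]).astype(int);k=50
cv2.imwrite("pics/s6z.png",cv2.resize(im[u[1]-k:u[1]+k,u[0]-k:u[0]+k],(600,600),interpolation=3))
E
```

```text
t 15.05 pos [0.6286 0.1883 0.0314] psi -0.7 tilt 0.05 F [ 1.14 -0.37  3.2 ] op 0.005 q [ 0.17  0.77  1.35 -0.    1.02  1.76]
```

View pics/s6z.png

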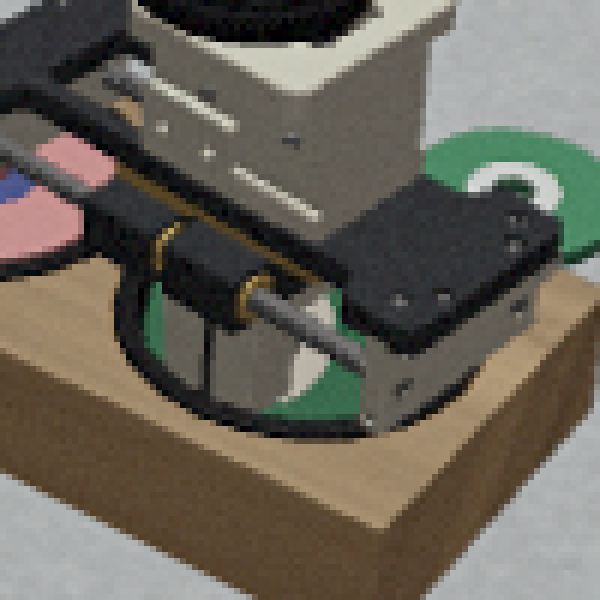

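Call:
apply_moves --deltas "0 0 0 0.1 0;0 0 0 0 0"

```text
time: 15.27
position: [0.6288, 0.1883, 0.0307]
tool_rot: [1.0, -0.006, 0.001, -0.0]
ft_force: [1.9, -0.4, 4.5]
opening: 0.007
```

Call:
apply_moves --deltas "0 0 0 -0.5 0;0 0 0 -1 0;0 0 0 -2 0;0 -0.5 0 -3 0;0 -1.5 0 -3.5 0;0 -2 0 -3.5 0;0 -2 0 -2 0;0 -1 0 -1 0;0 -0.5 0 0 0;0 0 0 0 0"

```text
time: 16.1
position: [0.5524, 0.1893, 0.196]
tool_rot: [1.0, -0.006, 0.0, -0.0]
ft_force: [0.8, -0.9, -0.2]
opening: 0.005
```

```bash
python3 - <<'E'
from ringfit import *
st();C,im=shot("wrist","w7"); u=pr(C,[.5926,.1887,.052]);print(u)
C,im=shot("scene","s7");u=pr(C,[.5926,.1887,.052]).astype(int);k=50
cv2.imwrite("pics/s7z.png",cv2.resize(im[u[1]-k:u[1]+k,u[0]-k:u[0]+k],(600,600),interpolation=3))
E
```

```text
t 16.10 pos [0.5524 0.1893 0.196 ] psi -0.6 tilt 0.03 F [ 0.82 -0.85 -0.24] op 0.005 q [ 0.2   0.47  1.4  -0.    1.26  1.78]
[282.53756972 160.04234961]
```

View pics/w7.png

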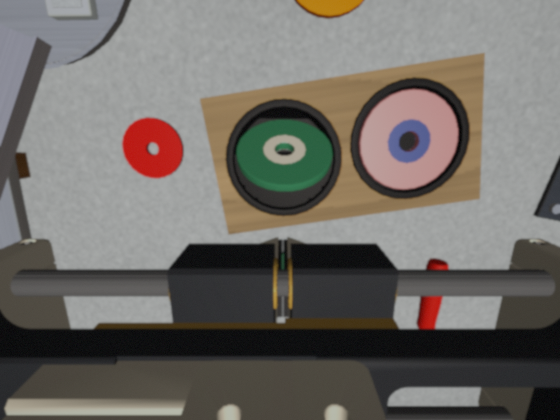

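View pics/s7z.png

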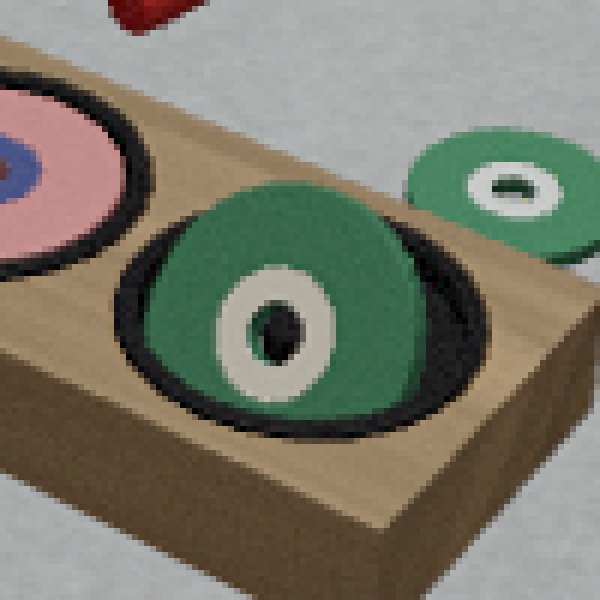

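```bash
cat > f7.py <<'E'
from ringfit import *
import sys
v=[]
for c,f,near,rad in(("wrist","w7",(284,150),27),("scene","s7",(283+46,230+55),14)):
    im=cv2.imread(f"pics/{f}.png"); e,k=paper(im,near,rad); print(c,e); v.append((cam(c),ringpts(e)))
x,r=fit(v,[.5926,.1887,.05,0.0,.8,.02]); print(np.round(x[:3],4),"phi %.1f th %.1f r %.4f"%(np.degrees(x[3]),np.degrees(x[4]),x[5]),r)
c=x[:3]; th=x[4];d=np.array([np.cos(x[3]),np.sin(x[3]),0]);z=np.array([0,0,1.])
u=d*np.cos(th)-z*np.sin(th);n=d*np.sin(th)+z*np.cos(th)
print("raised top-face edge",c-.05*u,"underside edge",c-.05*u-.01*n,"low",c+.05*u,c+.05*u-.01*n)
E
python3 f7.py
```

```text
wrist ((284.0143737792969, 149.07708740234375), (30.33119010925293, 43.051780700683594), 90.18999481201172)
scene ((328.321533203125, 285.27825927734375), (20.085895538330078, 22.86737060546875), 11.508746147155762)
[0.6044 0.1867 0.0469] phi -0.8 th 49.9 r 0.0220 0.18061821054180557
raised top-face edge [0.57224833 0.18713641 0.08520448] underside edge [0.5645977  0.18724707 0.07876587] low [0.63662766 0.18620518 0.0086902 ] [0.62897704 0.18631584 0.00225159]
```

Call:
apply_moves --deltas "0.1 0 0 0 -7;0.4 0 0 0 -7;0.7 0 0 0 -7;0.7 0 0 0 -7;0.7 0 0 0 -7;0.7 0 0 0 -7;0.7 0 0 0 -7;0.7 0 0 0 -7;0.7 0 0 0 -7;0.7 0 0 0 -7;0.7 0 0 0 -7;0.7 0 0 0 -7" --force 5

```text
time: 17.2
position: [0.5534, 0.1888, 0.1933]
tool_rot: [0.745, 0.667, -0.001, -0.001]
ft_force: [0.4, 1.0, -0.6]
opening: 0.699
```

Call:
apply_moves --deltas "0.7 0 0 0 -5.2;0.7 0 0 0 0;0.7 0 0 0 0"

```text
time: 17.45
position: [0.5533, 0.1889, 0.1938]
tool_rot: [0.717, 0.697, -0.001, -0.001]
ft_force: [0.5, 0.5, -0.3]
opening: 0.702
```

```bash
python3 - <<'E'
from h import *
to(.579,.1870,.069)
E
```

```text
t 17.45 pos [0.5533 0.1889 0.1938] psi 88.4 tilt 0.13 F [ 0.51  0.45 -0.32] op 0.702 q [ 0.2   0.48  1.4  -0.    1.26  0.23]
tool delta cm [-0.11  2.6  12.47]
```

Call:
apply_moves --deltas "0.7 -0.1 1 0 0;0.7 0 1.6 1 0;0.7 0 0 2.5 0;0.7 0 0 2.5 0;0.7 0 0 2 0;0.7 0 0 1.5 0;0.7 0 0 1 0;0.7 0 0 0.7 0;0.7 0 0 0 0;0.7 0 0 0 0"

```text
time: 18.28
position: [0.5795, 0.1875, 0.0834]
tool_rot: [0.716, 0.698, 0.0, 0.0]
ft_force: [0.0, -0.2, 0.6]
opening: 0.695
```

```bash
python3 - <<'E'
from h import *
to(.579,.1870,.069)
C,im=shot("scene","s8");u=pr(C,[.5926,.1887,.052]).astype(int);k=60
cv2.imwrite("pics/s8z.png",cv2.resize(im[u[1]-k:u[1]+k,u[0]-k:u[0]+k],(600,600),interpolation=3))
C,im=shot("wrist","w8")
E
```

```text
t 18.28 pos [0.5795 0.1875 0.0834] psi 88.5 tilt 0.02 F [ 0.02 -0.19  0.55] op 0.695 q [ 0.19  0.63  1.46 -0.    1.05  0.21]
tool delta cm [-0.05 -0.05  1.44]
```

View pics/s8z.png

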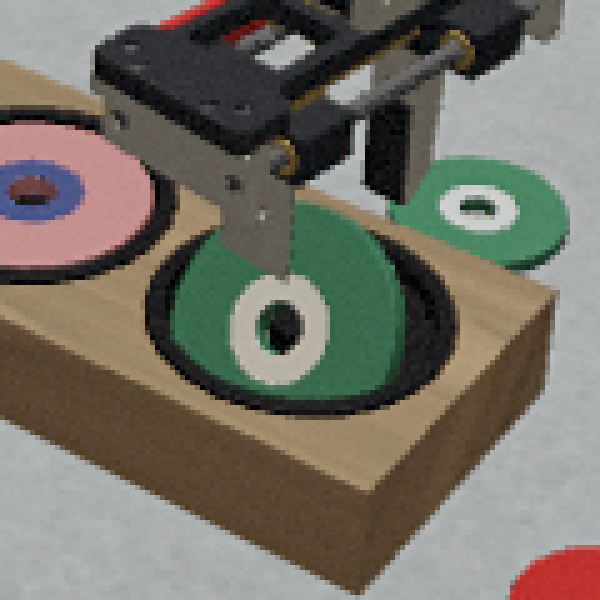

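View pics/w8.png

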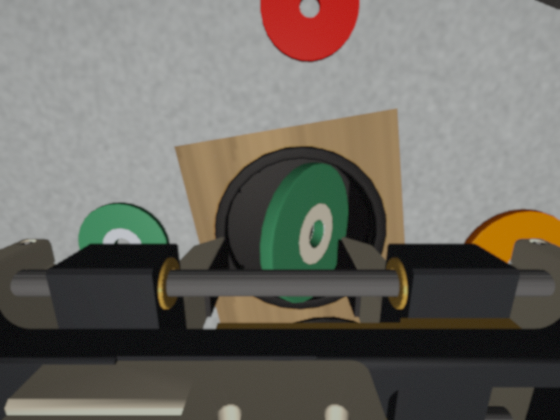

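Call:
apply_moves --deltas "0.7 0 0 0.4 0;0.7 0 0 0.4 0;0.7 0 0 0.3 0;0.6 0 0 0.3 0;0.5 0 0 0 0;0.4 0 0 0 0;0.36 0 0 0 0;0.34 0 0 0 0;0.32 0 0 0 0;0.32 0 0 0 0"

```text
time: 19.22
position: [0.5792, 0.1875, 0.0693]
tool_rot: [0.716, 0.698, 0.0, 0.0]
ft_force: [-0.5, 0.2, -0.6]
opening: 0.323
```

Call:
apply_moves --deltas "0.3 0 0 0 0;0.28 0 0 0 0;0.26 0 0 0 0;0.26 0 0 0 0"

```text
time: 19.55
position: [0.5785, 0.1875, 0.0692]
tool_rot: [0.716, 0.698, -0.001, -0.0]
ft_force: [-2.6, 0.4, 1.9]
opening: 0.264
```

Call:
apply_moves --deltas "0.24 0 0 0 0;0.22 0 0 0 0;0.2 0 0 0 0;0.2 0 0 0 0"

```text
time: 19.88
position: [0.5785, 0.1875, 0.0693]
tool_rot: [0.716, 0.698, -0.001, -0.0]
ft_force: [-5.3, -0.1, 4.2]
opening: 0.244
```

```bash
python3 - <<'E'
from h import *
st()
C,im=shot("scene","s9");u=pr(C,[.5926,.1887,.052]).astype(int);k=60
cv2.imwrite("pics/s9z.png",cv2.resize(im[u[1]-k:u[1]+k,u[0]-k:u[0]+k],(600,600),interpolation=3))
C,im=shot("wrist","w9")
E
```

```text
t 19.88 pos [0.5785 0.1875 0.0693] psi 88.6 tilt 0.07 F [-5.35 -0.08  4.16] op 0.244 q [0.19 0.65 1.48 0.   1.02 0.21]
```

View pics/s9z.png

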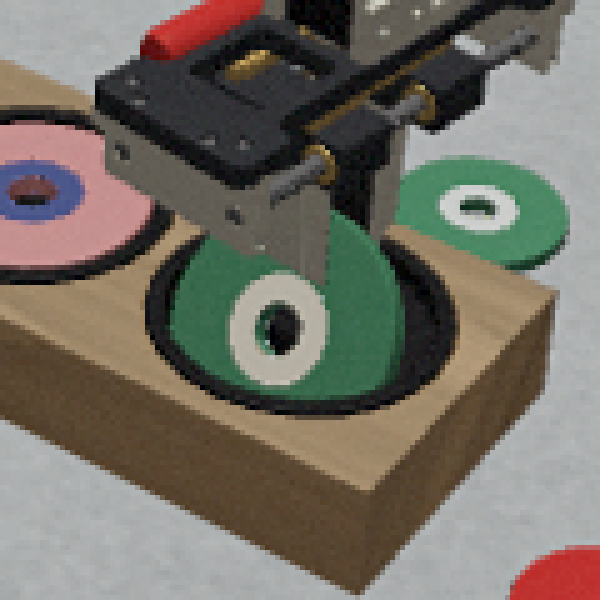

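View pics/w9.png

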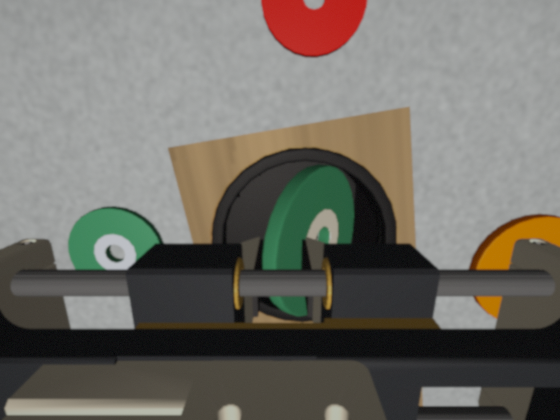

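Call:
apply_moves --deltas "0.2 0 0.2 -0.2 0;0.2 0 0.2 -0.2 0;0.18 0 0.1 -0.2 0;0.16 0 0.1 -0.2 0;0.14 0 0.1 -0.2 0;0.12 0 0 -0.2 0;0.1 0 0 0 0;0.1 0 0 0 0"

```text
time: 20.65
position: [0.5872, 0.1872, 0.0817]
tool_rot: [0.716, 0.698, 0.001, 0.001]
ft_force: [0.4, 0.6, -0.3]
opening: 0.178
```

```bash
python3 - <<'E'
from h import *
st()
C,im=shot("scene","s10");u=pr(C,[.5926,.1887,.052]).astype(int);k=60
cv2.imwrite("pics/s10z.png",cv2.resize(im[u[1]-k:u[1]+k,u[0]-k:u[0]+k],(600,600),interpolation=3))
E
```

```text
t 20.65 pos [0.5872 0.1872 0.0817] psi 88.5 tilt 0.14 F [ 0.39  0.62 -0.26] op 0.178 q [ 0.18  0.64  1.44 -0.    1.05  0.21]
```

View pics/s10z.png

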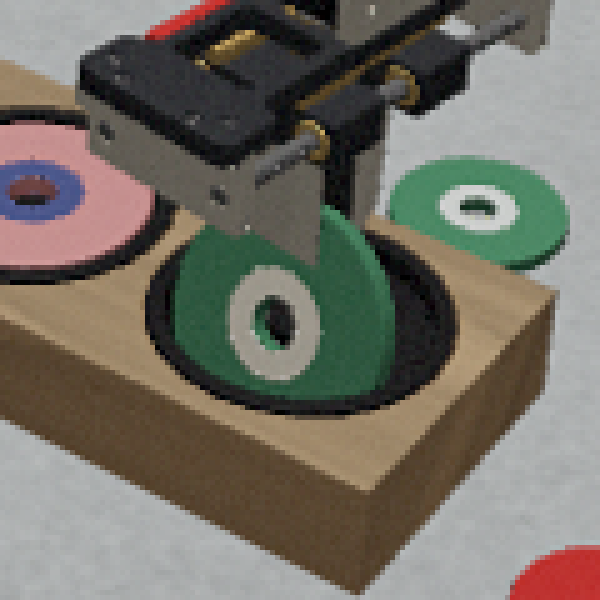

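Call:
apply_moves --deltas "0.1 0 0.1 -0.2 0;0.1 0 0.1 -0.2 0;0.1 0 0 -0.2 0;0.08 0 0 -0.2 0;0.06 0 0 -0.2 0;0.05 0 0 -0.2 0;0.05 0 0 0 0;0.05 0 0 0 0" --force 8

```text
time: 21.37
position: [0.5883, 0.1872, 0.0935]
tool_rot: [0.716, 0.698, 0.0, 0.0]
ft_force: [1.3, -0.3, -0.7]
opening: 0.14
```

```bash
python3 - <<'E'
from h import *
st()
C,im=shot("scene","s11");u=pr(C,[.5926,.1887,.052]).astype(int);k=60
cv2.imwrite("pics/s11z.png",cv2.resize(im[u[1]-k:u[1]+k,u[0]-k:u[0]+k],(600,600),interpolation=3))
E
```

```text
t 21.37 pos [0.5883 0.1872 0.0935] psi 88.5 tilt 0.03 F [ 1.3  -0.27 -0.67] op 0.140 q [ 0.18  0.63  1.43 -0.    1.08  0.21]
```

View pics/s11z.png

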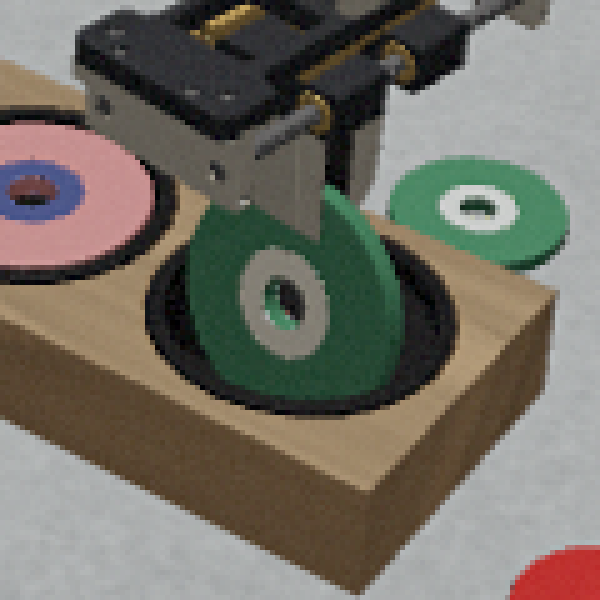

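Call:
apply_moves --deltas "0.05 0 0 -0.2 0;0.05 0 0 -0.2 0;0.05 0 0 -0.2 0;0.05 0 0 -0.2 0;0.05 0 0 -0.2 0;0.05 0 0 -0.2 0;0.05 0 0 0 0;0.05 0 0 0 0" --force 15

```text
time: 22.08
position: [0.5883, 0.1872, 0.1056]
tool_rot: [0.716, 0.698, 0.0, 0.0]
ft_force: [0.3, -0.1, -0.1]
opening: 0.13
```

```bash
python3 - <<'E'
from h import *
st()
C,im=shot("scene","s12");u=pr(C,[.5926,.1887,.052]).astype(int);k=70
cv2.imwrite("pics/s12z.png",cv2.resize(im[u[1]-k:u[1]+k,u[0]-k:u[0]+k],(600,600),interpolation=3))
E
```

```text
t 22.08 pos [0.5883 0.1872 0.1056] psi 88.5 tilt 0.03 F [ 0.26 -0.08 -0.06] op 0.130 q [ 0.18  0.62  1.42 -0.    1.11  0.21]
```

View pics/s12z.png

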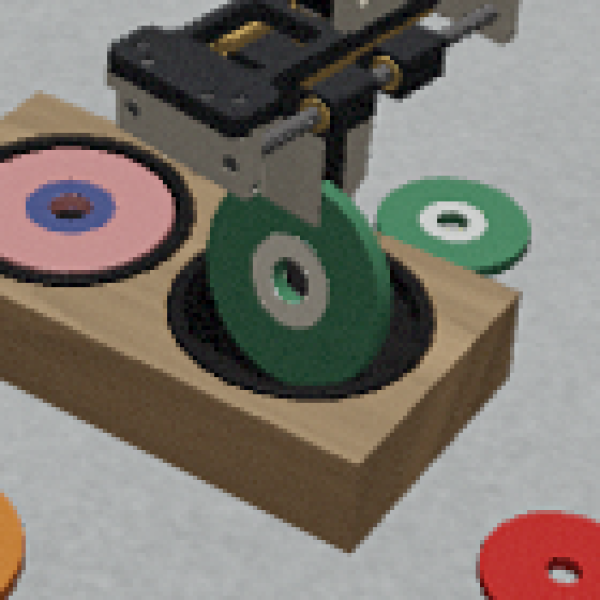

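Call:
apply_moves --deltas "0.05 0 0 -0.4 0;0.05 0 0 -0.6 0;0.05 0 0 -0.8 0;0.05 0 0 -1 0;0.05 0 0 -1.2 0;0.05 0 0 -1.4 0;0.05 0 0 -1.4 0;0.05 0 0 -1.4 0;0.05 0 0 -1.4 0;0.05 0 0 -1.4 0;0.05 0 0 -1.0 0;0.05 0 0 -0.5 0"

```text
time: 23.13
position: [0.5884, 0.1874, 0.2325]
tool_rot: [0.716, 0.698, 0.001, 0.001]
ft_force: [0.5, 0.8, -1.7]
opening: 0.11
```

```bash
python3 - <<'E'
from h import *
s,R=st()
C,im=shot("scene","s13");u=pr(C,s['position']-[0,0,.03]).astype(int);k=70;print(u-k)
cv2.imwrite("pics/s13z.png",cv2.resize(im[u[1]-k:u[1]+k,u[0]-k:u[0]+k],(600,600),interpolation=3))
C,im=shot("wrist","w13")
E
```

```text
t 23.13 pos [0.5884 0.1874 0.2325] psi 88.5 tilt 0.14 F [ 0.48  0.82 -1.66] op 0.110 q [0.18 0.51 1.24 0.   1.39 0.21]
[268 143]
```

View pics/s13z.png

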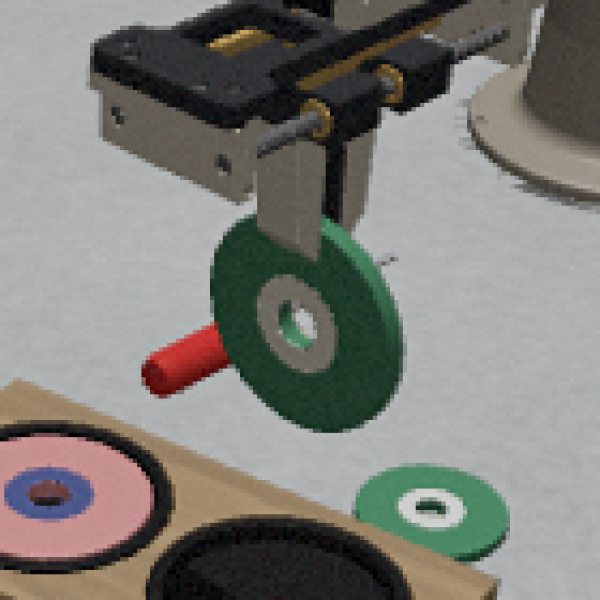

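View pics/w13.png

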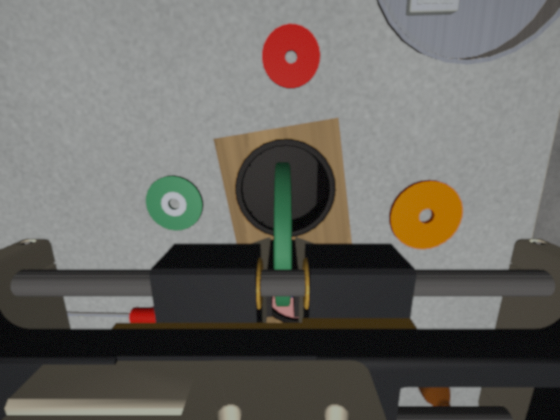

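```bash
cat > wheelintool.py <<'E'
from ringfit import *
import sys
def go(f,near,rad=16,manual=None):
    s=manip.observe();R=Rn.from_quat(s['tool_rot']).as_matrix()
    C=cam("scene"); im=cv2.imread(f"pics/{f}.png")
    h=cv2.cvtColor(im,cv2.COLOR_BGR2HSV); g=cv2.inRange(h,(60,90,20),(95,255,255))
    n,l,st_,ce=cv2.connectedComponentsWithStats(g); 
    b=im.astype(int); m=((h[:,:,1]<45)&(h[:,:,2]>85)&(h[:,:,2]<175)).astype(np.uint8)*255
    M=np.zeros_like(m); cv2.circle(M,tuple(map(int,near)),rad,255,-1); m&=M
    k=max(cv2.findContours(m,cv2.RETR_EXTERNAL,cv2.CHAIN_APPROX_NONE)[0],key=cv2.contourArea)
    e=cv2.fitEllipse(cv2.convexHull(k)); print(e)
    nrm=R[:,1]; c0=s['position']+.005*nrm
    uv=ringpts(e); P=pdist(C,uv,c0,nrm); c=P.mean(0); print("ring r",np.linalg.norm(P-c,axis=1).round(4)[::6])
    print("bore face centre world",c.round(4),"tool mm",(1000*R.T@(c-s['position'])).round(1))
    print("free fit",(lambda x:(np.round(x[0][:3],4),np.degrees(x[0][3:5]).round(1),x[0][5].round(4),x[1]))(fit([(C,uv)],[*c,np.arctan2(nrm[1],nrm[0]),np.pi/2,.022])))
if __name__=="__main__": go(sys.argv[1],(float(sys.argv[2]),float(sys.argv[3])))
E
python3 wheelintool.py s13 337.3 218.6
```

```text
((336.82305908203125, 218.08682250976562), (16.3062744140625, 23.69603729248047), 149.97061157226562)
ring r [0.0221 0.0215 0.0212 0.0217 0.0213 0.0213]
bore face centre world [0.5934 0.1872 0.1944] tool mm [-0.  5. 37.]
free fit (array([1.2486, 0.6873, 0.7069]), array([ 0.1, 88.9]), np.float64(0.0), np.float64(9.48301692225371e-12))
```

Call:
apply_moves --deltas "0.05 0 0 -0.8 3.3;0.05 0 0 -1.4 3.4;0.05 0 0 -1.4 3.3;0.05 0 0 -1.2 0;0.05 -0.6 0.3 -0.6 0;0.05 -1.2 0.5 0 0;0.05 -1.9 0.8 0 0;0.05 -1.9 0.8 0 0;0.05 -1.9 0.8 0 0;0.05 -1.9 0.8 0 0;0.05 -1.9 0.8 0 0;0.05 -1.9 0.8 0 0" --force 20

```text
time: 24.23
position: [0.6164, 0.0444, 0.2826]
tool_rot: [0.774, 0.633, -0.001, -0.001]
ft_force: [-0.5, 1.0, -1.9]
opening: 0.11
```

Call:
apply_moves --deltas "0.05 -1.9 0.8 0 0;0.05 -1.9 0.8 0 0;0.05 -1.9 0.8 0 0;0.05 -1.9 0.8 0 0;0.05 -1.9 0.8 0 0;0.05 -1.9 0.8 0 0;0.05 -1.9 0.8 0 0;0.05 -1.9 0.8 0 0;0.05 -1.9 0.8 0 0;0.05 -1.9 0.8 0 0;0.05 -1.9 0.8 0 0;0.05 -1.2 0.5 0 0"

```text
time: 25.23
position: [0.6633, -0.1917, 0.2822]
tool_rot: [0.775, 0.632, -0.001, -0.001]
ft_force: [-0.2, 0.0, -2.1]
opening: 0.108
```

Call:
apply_moves --deltas "0.05 -0.5 0.3 0 0;0.05 0 0 0 0;0.05 0 0 0 0"

```text
time: 25.48
position: [0.6658, -0.1936, 0.2836]
tool_rot: [0.774, 0.633, -0.0, -0.001]
ft_force: [0.6, 0.3, -1.1]
opening: 0.107
```

```bash
python3 - <<'E'
from h import *
to(.675,-.223,.204)
C,im=shot("scene","s14"); cv2.imwrite("pics/s14z.png",cv2.resize(im[80:260,100:280],(720,720)[:2],interpolation=3)[:600])
C,im=shot("top","t14"); cv2.imwrite("pics/t14z.png",cv2.resize(im[110:270,330:500],(640,600),interpolation=3))
C,im=shot("wrist","w14")
E
```

```text
t 25.48 pos [ 0.6658 -0.1936  0.2836] psi 78.5 tilt 0.07 F [ 0.62  0.32 -1.1 ] op 0.107 q [-0.39  0.65  0.86  0.    1.63 -0.19]
tool delta cm [-2.71  1.49  7.96]
```

View pics/s14z.png

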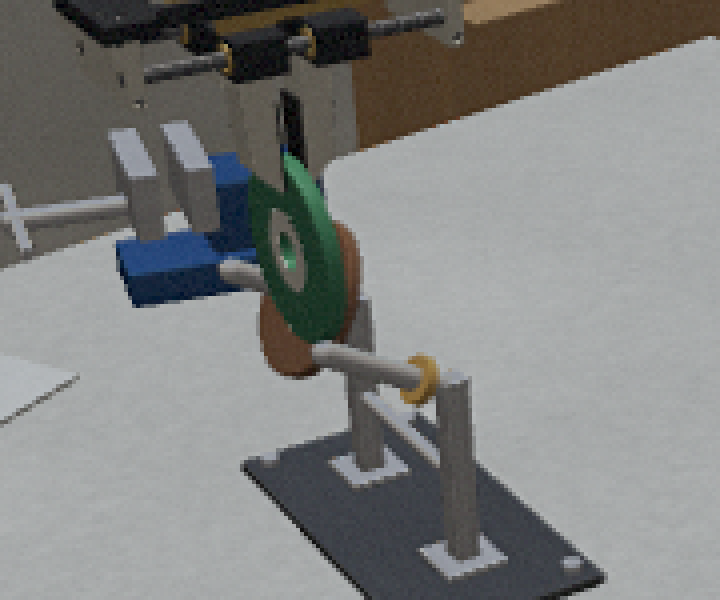

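View pics/w14.png

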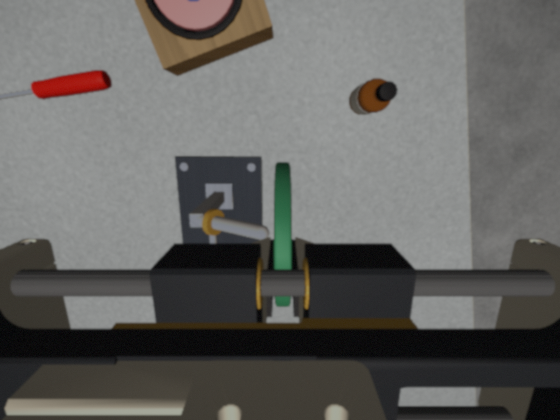

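View pics/t14z.png

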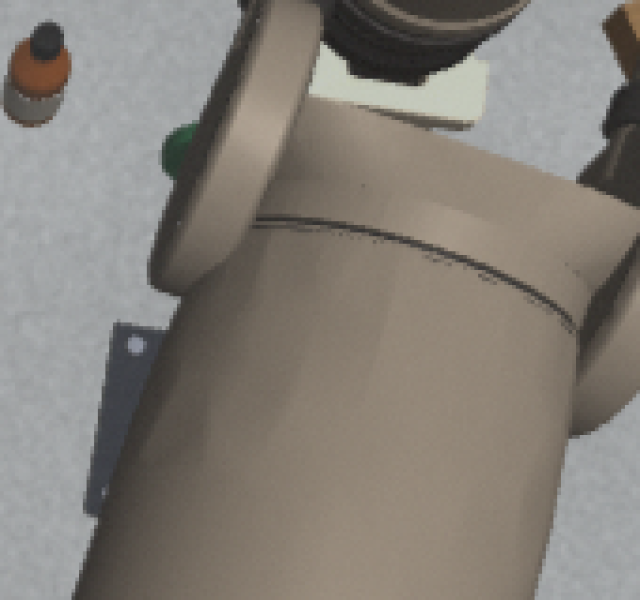

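```bash
python3 - <<'E'
from h import *
im=cv2.imread("pics/w14.png"); cv2.imwrite("pics/w14z.png",cv2.resize(im[145:250,165:295],None,fx=6,fy=5.7,interpolation=3))
E
```

```text
(no output)
```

View pics/w14z.png

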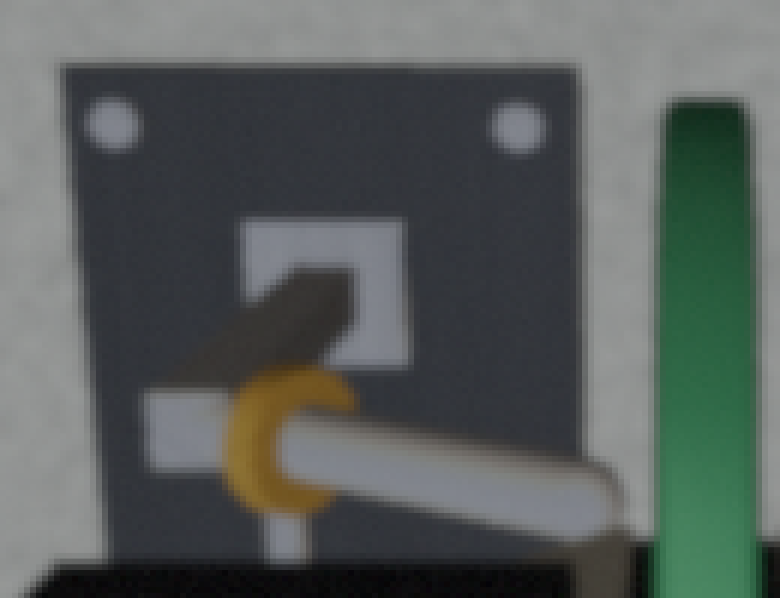

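```bash
python3 - <<'E'
from h import *
from scipy.optimize import least_squares
C=cam("wrist")
Z=lambda x,y:np.array([165+x/6-.08,145+y/5.7-.08])
h=.006
def M(p):
    x,y,a=p[:3]; c,s=np.cos(a),np.sin(a)
    W=lambda q:np.array([x+c*q[0]-s*q[1],y+s*q[0]+c*q[1],q[2]])
    A=lambda z,xx=0:W([-z*np.cos(np.pi/6)+xx*.5,-.065,.125+z*.5+xx*.866])
    return W,A
def res(p):
    W,A=M(p); r=[]
    a=lambda uv,X: r.extend(pr(C,X)-uv)
    a(Z(62,65),W([.065,-.125,h]));a(Z(580,65),W([-.065,-.125,h]))
    a(Z(147,393),W([.008,-.073,.133]));a(Z(147,470),W([.008,-.057,.133]));a(Z(578,503),A(.0875))
    return np.array(r)
f=least_squares(res,[.552,-.264,2.94]); print(f.x,np.round(f.fun,1))
W,A=M(f.x); print("root",A(0),"tip",A(.095),"sphere",A(.0875),"dir",A(.1)-A(0))
t=np.linspace(0,6.28,40); P=np.array([pr(C,A(.027)+.015*np.cos(a)*(A(0,1)-A(0))+.015*np.sin(a)*np.array([-np.sin(f.x[2]),np.cos(f.x[2]),0])) for a in t]); print("collar ring px zoom",((P.min(0)-[165,145])*[6,5.7]).round(),((P.max(0)-[165,145])*[6,5.7]).round(), "obs ~ x222-355,y368-518")
E
```

```text
[ 0.55212188 -0.26489778  2.92975537] [-0.7 -0.6  0.2  0.5 -0.6  0.2  0.5  0.2  0.5 -0.3]
root [ 0.56578855 -0.20135077  0.125     ] tip [ 0.64622187 -0.21864908  0.1725    ] sphere [ 0.63987187 -0.21728343  0.16875   ] dir [ 0.08466665 -0.01820874  0.05      ]
collar ring px zoom [249. 367.] [362. 520.] obs ~ x222-355,y368-518
```

```bash
python3 - <<'E'
from h import *
p=manip.camera_params("wrist");T=p["tool_from_camera"];K=p["K"]
for f,v in(("w14",162.6),("w14",161.8),("w14",163.4)):
    d=T[:3,:3]@np.linalg.inv(K)@np.array([282.5,v,1]);o=T[:3,3]
    a=np.array([d[0],d[2]]);a/=np.linalg.norm(a);n=np.array([-a[1],a[0]])
    # distance from (0,zc) to line =.05
    for s in(1,-1):
        # n.((0,zc)-o)=s*.05
        zc=(s*.05+n@np.array([o[0],o[2]]))/n[1]; print(v,s,round(zc,4))
E
python3 wheelintool.py s14 $(python3 -c "print(100+291/4, 80+250/4)")
```

```text
162.6 1 0.0334
162.6 -1 0.9074
161.8 1 0.0382
161.8 -1 0.9331
163.4 1 0.0289
163.4 -1 0.8828
((171.25257873535156, 141.91636657714844), (6.288705348968506, 20.655704498291016), 162.594970703125)
ring r [0.0191 0.0213 0.0198 0.0188 0.0212 0.02  ]
bore face centre world [ 0.6704 -0.1964  0.2448] tool mm [-2.9  5.  39.6]
free fit (array([1.2476, 0.6861, 0.7061]), array([-12.5,  92.4]), np.float64(0.0), np.float64(7.769411466031653e-12))
```

Call:
apply_moves --deltas "0.05 -1 0.6 0 0;0.05 -1.3 0.7 0 0;0.05 -0.55 0.3 0.5 0;0.05 0 0 1 0;0.05 0 0 1.5 0;0.05 0 0 1.5 0;0.05 0 0 1.5 0;0.05 0 0 1.2 0;0.05 0 0 0.7 0;0.05 0 0 0.2 0;0.05 0 0 0 0;0.05 0 0 0 0"

```text
time: 26.63
position: [0.6764, -0.2248, 0.2041]
tool_rot: [0.774, 0.633, 0.0, 0.001]
ft_force: [-0.1, -0.2, -1.6]
opening: 0.108
```

```bash
python3 - <<'E'
from h import *
to(.6756,-.2248,.2025)
C,im=shot("scene","s15"); cv2.imwrite("pics/s15z.png",cv2.resize(im[120:220,130:230],(600,600),interpolation=3))
print("tip pred",pr(C,[.6462,-.2185,.1725]))
C,im=shot("wrist","w15"); cv2.imwrite("pics/w15z.png",cv2.resize(im[100:250,150:350],(800,600),interpolation=3))
E
```

```text
t 26.63 pos [ 0.6764 -0.2248  0.2041] psi 78.6 tilt 0.08 F [-0.11 -0.22 -1.59] op 0.108 q [-0.43  0.72  0.94 -0.    1.48 -0.23]
tool delta cm [-0.02 -0.08  0.16]
tip pred [177.71420852 166.1504828 ]
```

View pics/s15z.png

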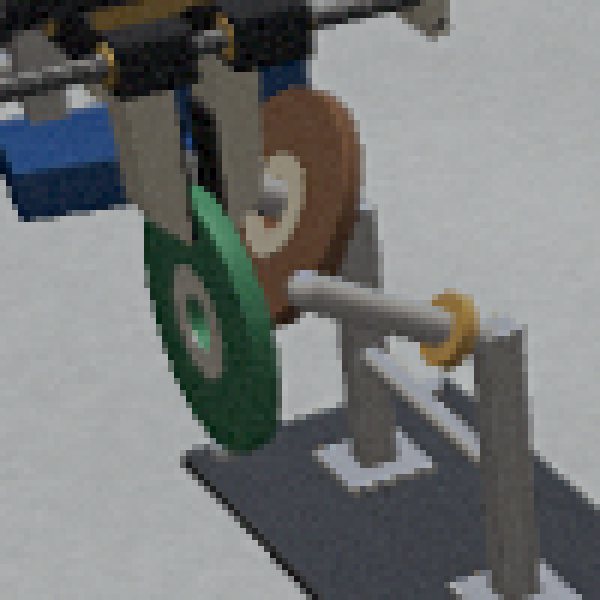

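View pics/w15z.png

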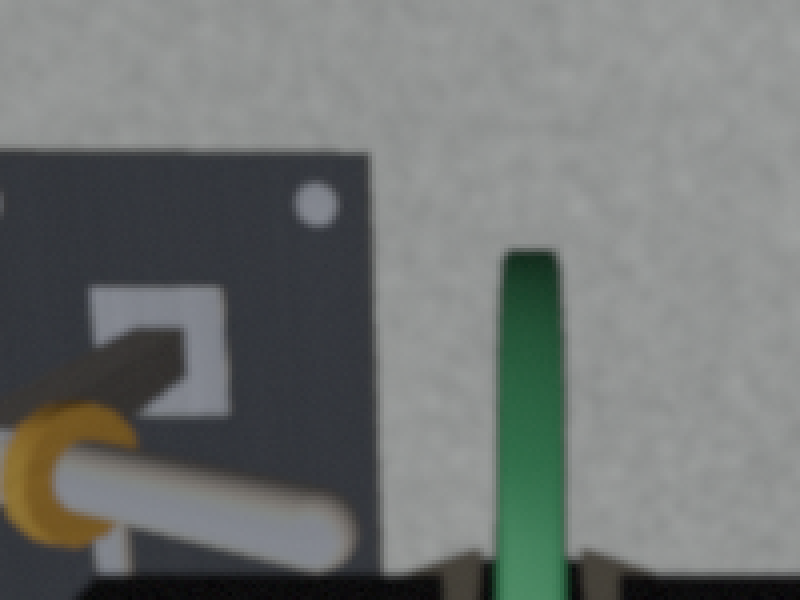

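```bash
python3 - <<'E'
from h import *
s,R=st();C=cam("scene")
from scipy.optimize import fsolve
for dx,dy in((0,0),(.8,2.2)):
  u=np.array([163-dx,173.3-dy])
  print(fsolve(lambda q:pr(C,s['position']+R@np.array([q[0],.005,q[1]]))-u,[0,.036]))
# s13 with bias
E
```

```text
t 26.73 pos [ 0.6765 -0.225   0.2044] psi 78.6 tilt 0.11 F [-0.25  0.32 -1.03] op 0.104 q [-0.43  0.72  0.94 -0.    1.48 -0.23]
[0.00159069 0.03871359]
[-0.00162243  0.03474416]
```

Call:
apply_moves --deltas "0.05 0.08 -0.4 0.1 0;0.05 0 -0.6 0 0;0.05 0 -0.6 0 0;0.05 0 -0.4 0 0;0.05 0 -0.2 0 0;0.05 0 0 0 0;0.05 0 0 0 0"

```text
time: 27.32
position: [0.6546, -0.2199, 0.2025]
tool_rot: [0.774, 0.633, 0.0, 0.0]
ft_force: [0.5, 0.1, -1.9]
opening: 0.107
```

```bash
python3 - <<'E'
from h import *
st()
C,im=shot("scene","s16"); cv2.imwrite("pics/s16z.png",cv2.resize(im[130:210,135:215],(600,600),interpolation=3))
C,im=shot("wrist","w16"); cv2.imwrite("pics/w16z.png",cv2.resize(im[140:260,200:360],(800,600),interpolation=3))
E
```

```text
t 27.32 pos [ 0.6546 -0.2199  0.2025] psi 78.5 tilt 0.03 F [ 0.5   0.13 -1.92] op 0.107 q [-0.43  0.68  1.03 -0.    1.43 -0.23]
```

View pics/s16z.png

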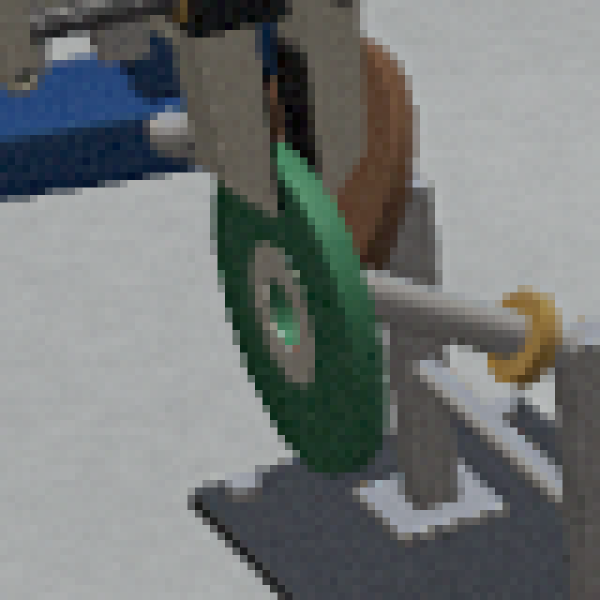

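View pics/w16z.png

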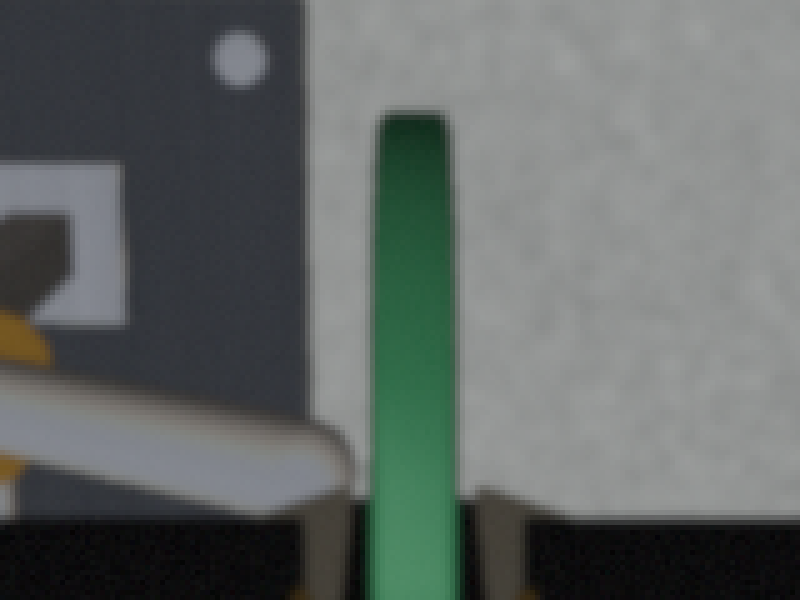

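Call:
apply_moves --deltas "0.05 0 -0.1 0 0;0.05 0 -0.1 0 0;0.05 0 -0.1 0 0;0.05 0 -0.1 0 0;0.05 0 0 0 0"

```text
time: 27.83
position: [0.6506, -0.219, 0.2022]
tool_rot: [0.774, 0.633, -0.0, -0.0]
ft_force: [-0.1, -0.3, -1.9]
opening: 0.109
```

Call:
apply_moves --deltas "0.05 0 -0.1 0 0;0.05 0 -0.1 0 0;0.05 0 0 0 0"

```text
time: 28.08
position: [0.6486, -0.2186, 0.2023]
tool_rot: [0.774, 0.633, -0.0, 0.0]
ft_force: [0.7, -0.7, -1.5]
opening: 0.106
```

```bash
python3 - <<'E'
from h import *
st()
C,im=shot("scene","s17"); cv2.imwrite("pics/s17z.png",cv2.resize(im[130:210,135:215],(600,600),interpolation=3))
E
```

```text
t 28.08 pos [ 0.6486 -0.2186  0.2023] psi 78.5 tilt 0.01 F [ 0.65 -0.72 -1.46] op 0.106 q [-0.44  0.66  1.05 -0.    1.42 -0.24]
```

View pics/s17z.png

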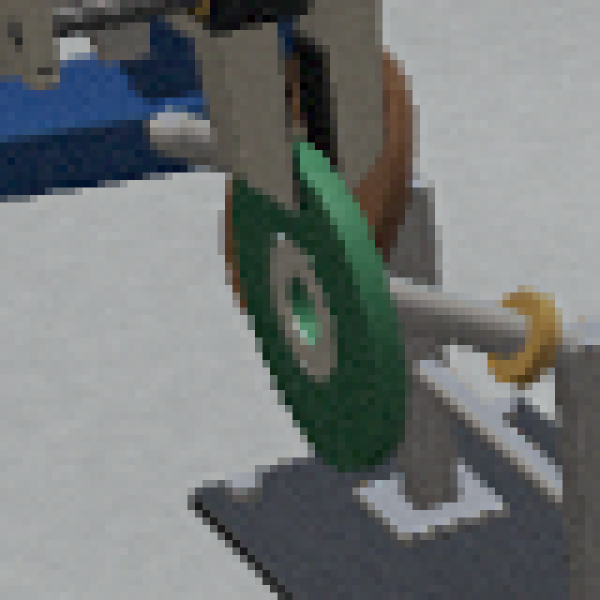

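Call:
apply_moves --deltas "0.05 0 -0.1 0 0;0.05 0 -0.1 0 0;0.05 0 0 0 0"

```text
time: 28.38
position: [0.6466, -0.2182, 0.2022]
tool_rot: [0.774, 0.633, -0.0, -0.0]
ft_force: [0.3, -0.2, -2.6]
opening: 0.106
```

Call:
apply_moves --deltas "0.05 0 -0.1 0 0;0.05 0 0 0 0"

```text
time: 28.55
position: [0.6457, -0.218, 0.2023]
tool_rot: [0.774, 0.633, -0.0, 0.0]
ft_force: [0.2, -0.6, -1.1]
opening: 0.109
```

Call:
apply_moves --deltas "0.05 0 -0.1 0 0;0.05 0 0 0 0"

```text
time: 28.72
position: [0.6448, -0.2178, 0.2024]
tool_rot: [0.774, 0.633, 0.0, 0.0]
ft_force: [0.8, -0.9, -0.7]
opening: 0.108
```

```bash
python3 - <<'E'
from h import *
st()
C,im=shot("scene","s18"); cv2.imwrite("pics/s18z.png",cv2.resize(im[130:210,135:215],(600,600),interpolation=3))
E
```

```text
t 28.72 pos [ 0.6448 -0.2178  0.2024] psi 78.5 tilt 0.01 F [ 0.77 -0.86 -0.69] op 0.108 q [-0.44  0.65  1.07 -0.    1.42 -0.24]
```

View pics/s18z.png

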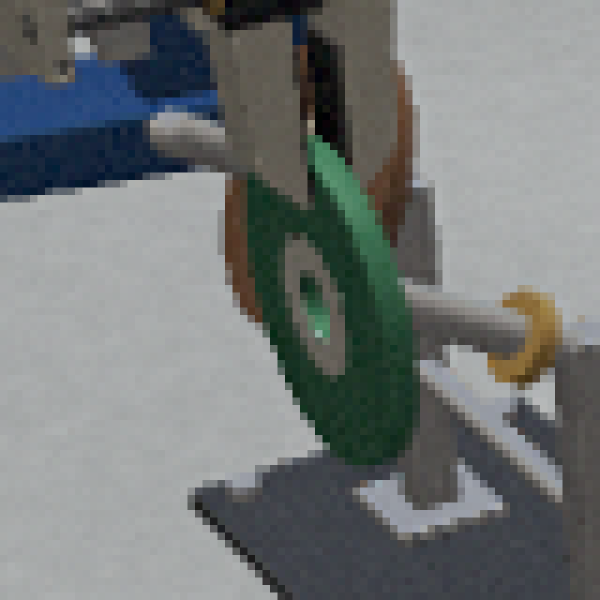

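Call:
apply_moves --deltas "0.05 0 -0.1 0 0;0.05 0 0 0 0;0.05 0 0 0 0"

```text
time: 29.02
position: [0.6439, -0.2176, 0.2024]
tool_rot: [0.774, 0.633, 0.0, 0.0]
ft_force: [-0.9, 0.3, -0.7]
opening: 0.105
```

Call:
apply_moves --deltas "0.05 0 -0.1 0 0;0.05 0 0 0 0;0.05 0 0 0 0"

```text
time: 29.27
position: [0.6429, -0.2174, 0.2024]
tool_rot: [0.774, 0.633, 0.0, 0.0]
ft_force: [0.7, -0.4, -1.0]
opening: 0.106
```

Call:
apply_moves --deltas "0.05 0 -0.1 0 0;0.05 0 0 0 0;0.05 0 0 0 0"

```text
time: 29.52
position: [0.6419, -0.2172, 0.2023]
tool_rot: [0.774, 0.633, -0.0, 0.0]
ft_force: [0.1, 0.8, 0.3]
opening: 0.107
```

```bash
python3 - <<'E'
from h import *
st()
C,im=shot("scene","s19"); cv2.imwrite("pics/s19z.png",cv2.resize(im[140:200,145:205],(600,600),interpolation=3))
E
```

```text
t 29.52 pos [ 0.6419 -0.2172  0.2023] psi 78.5 tilt 0.01 F [0.08 0.85 0.32] op 0.107 q [-0.44  0.65  1.08 -0.    1.41 -0.24]
```

View pics/s19z.png

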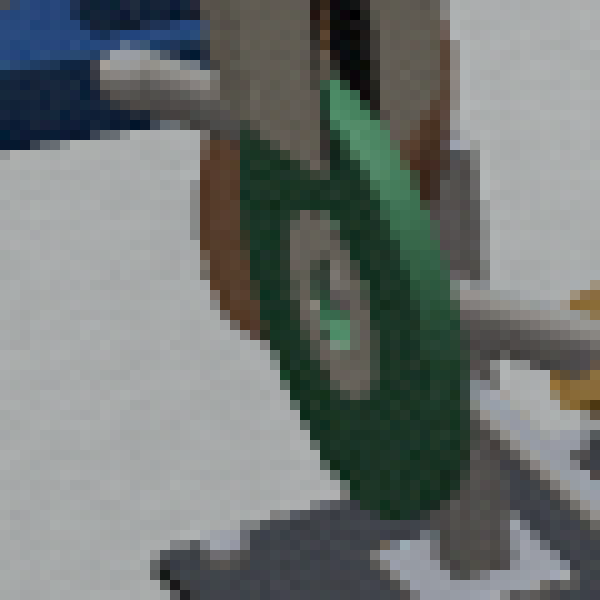

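Call:
apply_moves --deltas "0.05 0 0 0.1 0;0.05 0 0 0 0;0.05 0 0 0 0"

```text
time: 29.82
position: [0.642, -0.2172, 0.2021]
tool_rot: [0.774, 0.633, 0.0, 0.001]
ft_force: [-0.1, 0.8, 6.1]
opening: 0.107
```

Call:
apply_moves --deltas "0.05 0 -0.1 0 0;0.05 0 0 0 0;0.05 0 0 0 0"

```text
time: 30.07
position: [0.6417, -0.2172, 0.2021]
tool_rot: [0.774, 0.633, 0.001, 0.001]
ft_force: [1.8, -0.0, 5.6]
opening: 0.107
```

Call:
apply_moves --deltas "0.05 0 -0.1 0 0;0.05 0 0 0 0;0.05 0 0 0 0"

```text
time: 30.32
position: [0.6408, -0.2171, 0.2021]
tool_rot: [0.774, 0.633, 0.001, 0.001]
ft_force: [3.3, 0.3, 5.2]
opening: 0.103
```

```bash
python3 - <<'E'
from h import *
st()
C,im=shot("scene","s20"); cv2.imwrite("pics/s20z.png",cv2.resize(im[140:200,145:205],(600,600),interpolation=3))
E
```

```text
t 30.32 pos [ 0.6408 -0.2171  0.2021] psi 78.5 tilt 0.16 F [3.28 0.3  5.17] op 0.103 q [-0.44  0.64  1.09  0.    1.41 -0.24]
```

View pics/s20z.png

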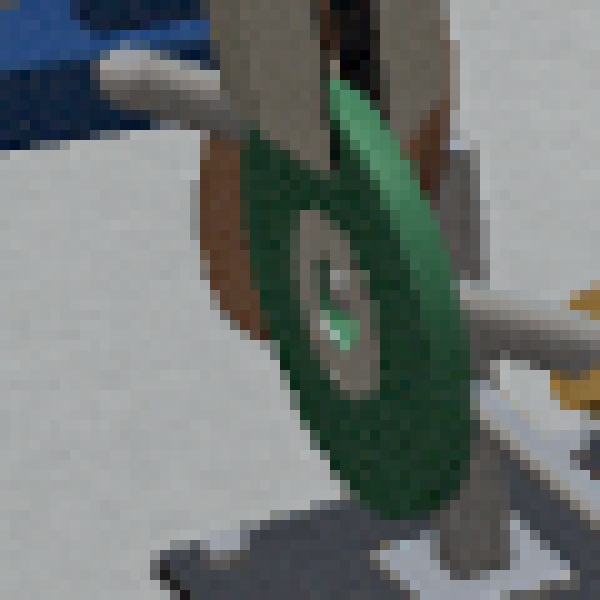

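Call:
apply_moves --deltas "0.05 0 -0.1 -0.06 0;0.05 0 0 0 0;0.05 0 0 0 0"

```text
time: 30.62
position: [0.6391, -0.2167, 0.2021]
tool_rot: [0.774, 0.633, 0.0, 0.0]
ft_force: [1.5, 0.4, 5.1]
opening: 0.105
```

Call:
apply_moves --deltas "0.12 0 0 0 0;0.14 0 0 0 0;0.16 0 0 0 0;0.16 0 0 0 0;0.16 0 0 0 0"

```text
time: 31.03
position: [0.6387, -0.2166, 0.2013]
tool_rot: [0.774, 0.633, -0.0, -0.001]
ft_force: [-0.7, 0.4, -0.2]
opening: 0.159
```

```bash
python3 - <<'E'
from h import *
st()
C,im=shot("scene","s21"); cv2.imwrite("pics/s21z.png",cv2.resize(im[130:210,135:215],(600,600),interpolation=3))
C,im=shot("wrist","w21"); cv2.imwrite("pics/w21z.png",cv2.resize(im[140:260,200:360],(800,600),interpolation=3))
E
```

```text
t 31.03 pos [ 0.6387 -0.2166  0.2013] psi 78.5 tilt 0.07 F [-0.65  0.4  -0.16] op 0.159 q [-0.44  0.64  1.09 -0.    1.41 -0.24]
```

View pics/s21z.png

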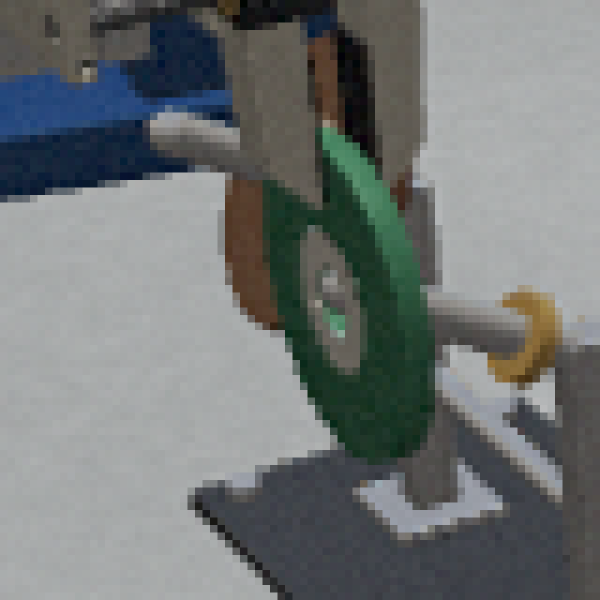

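View pics/w21z.png

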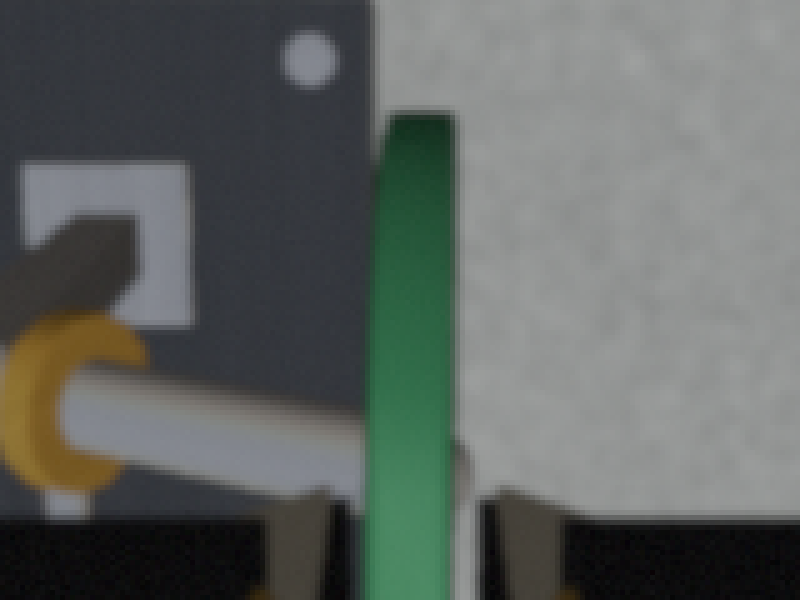

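Call:
apply_moves --deltas "0.18 0 -0.17 0.08 0;0.19 0 -0.17 0.08 0;0.2 0 -0.17 0.08 0;0.2 0 -0.17 0.08 0;0.2 0 -0.17 0.1 0;0.2 0 0 0 0;0.2 0 0 0 0"

```text
time: 31.72
position: [0.6305, -0.2149, 0.1976]
tool_rot: [0.774, 0.633, -0.0, 0.0]
ft_force: [0.4, 0.1, -0.1]
opening: 0.2
```

```bash
python3 - <<'E'
from h import *
st()
C,im=shot("scene","s22"); cv2.imwrite("pics/s22z.png",cv2.resize(im[130:210,135:215],(600,600),interpolation=3))
C,im=shot("wrist","w22"); cv2.imwrite("pics/w22z.png",cv2.resize(im[140:260,200:360],(800,600),interpolation=3))
E
```

```text
t 31.72 pos [ 0.6305 -0.2149  0.1976] psi 78.5 tilt 0.00 F [ 0.45  0.13 -0.1 ] op 0.200 q [-0.44  0.63  1.13 -0.    1.38 -0.24]
```

View pics/s22z.png

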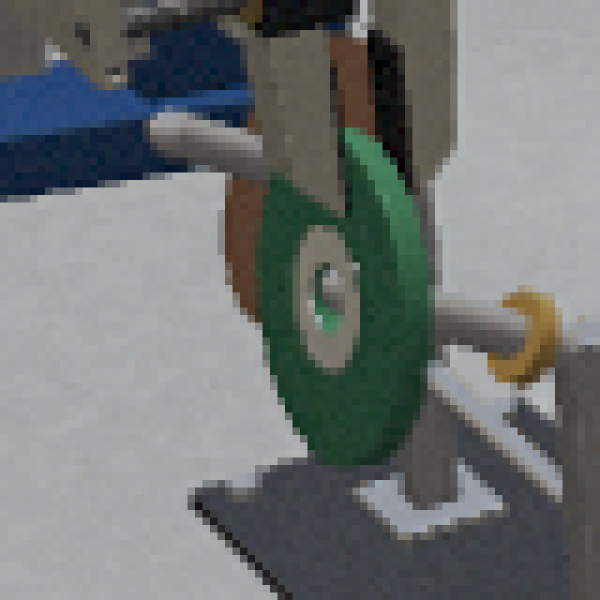

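View pics/w22z.png

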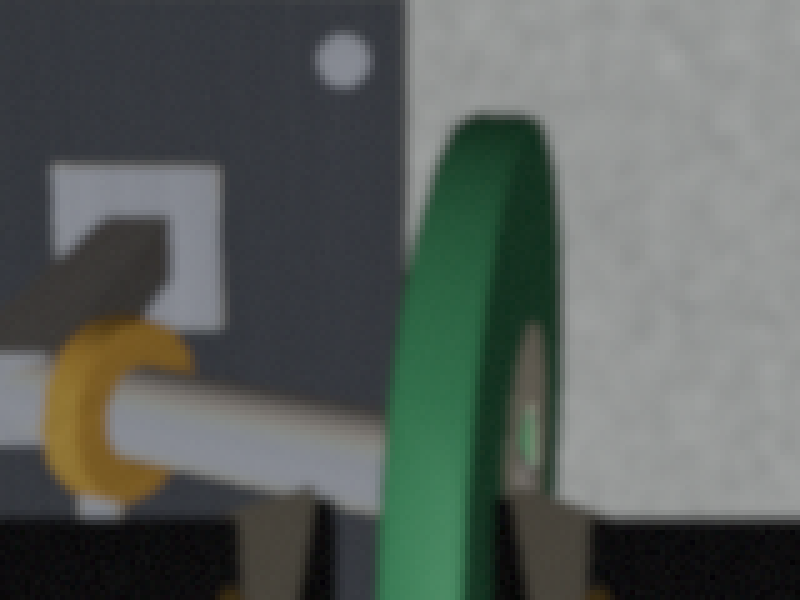

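Call:
apply_moves --deltas "0.22 0 -0.17 0.08 0;0.22 0 -0.17 0.08 0;0.22 0 -0.17 0.08 0;0.22 0 -0.17 0.08 0;0.22 0 0 0 0;0.22 0 0 0 0"

```text
time: 32.32
position: [0.6238, -0.2135, 0.1944]
tool_rot: [0.774, 0.633, -0.0, -0.0]
ft_force: [0.5, 0.3, -0.7]
opening: 0.221
```

```bash
python3 - <<'E'
from h import *
st()
C,im=shot("scene","s23"); a=cv2.resize(im[130:210,135:215],(400,400),interpolation=3)
C,im=shot("wrist","w23"); b=cv2.resize(im[140:260,200:360],(400,400),interpolation=3); cv2.imwrite("pics/c23.png",np.hstack([a,b]))
E
```

```text
t 32.32 pos [ 0.6238 -0.2135  0.1944] psi 78.5 tilt 0.01 F [ 0.46  0.3  -0.73] op 0.221 q [-0.45  0.62  1.16 -0.    1.36 -0.25]
```

View pics/c23.png

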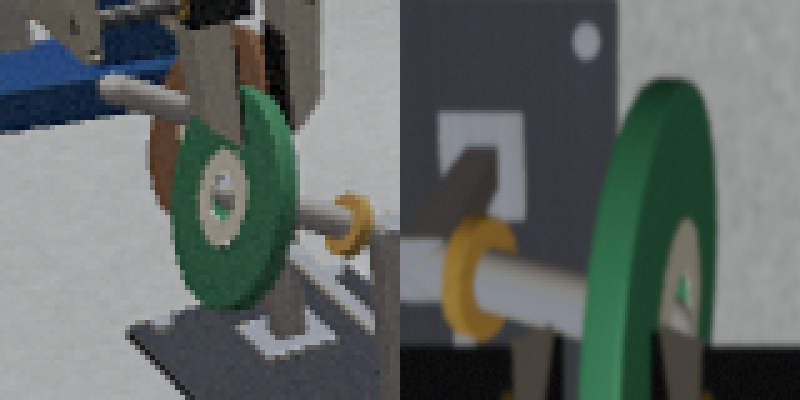

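Call:
apply_moves --deltas "0.24 0 -0.17 0.1 0;0.24 0 -0.17 0.1 0;0.24 0 -0.17 0.1 0;0.24 0 -0.17 0.1 0;0.24 0 -0.17 0.1 0;0.24 0 -0.17 0.1 0;0.24 0 0 0 0;0.24 0 0 0 0"

```text
time: 33.08
position: [0.6139, -0.2115, 0.1884]
tool_rot: [0.774, 0.633, -0.0, -0.0]
ft_force: [-0.1, 0.4, -0.1]
opening: 0.241
```

```bash
python3 - <<'E'
from h import *
st()
C,im=shot("scene","s24"); a=cv2.resize(im[130:210,135:215],(400,400),interpolation=3)
C,im=shot("wrist","w24"); b=cv2.resize(im[140:260,200:360],(400,400),interpolation=3); cv2.imwrite("pics/c24.png",np.hstack([a,b]))
E
```

```text
t 33.08 pos [ 0.6139 -0.2115  0.1884] psi 78.5 tilt 0.01 F [-0.07  0.37 -0.08] op 0.241 q [-0.45  0.6   1.2  -0.    1.34 -0.25]
```

View pics/c24.png

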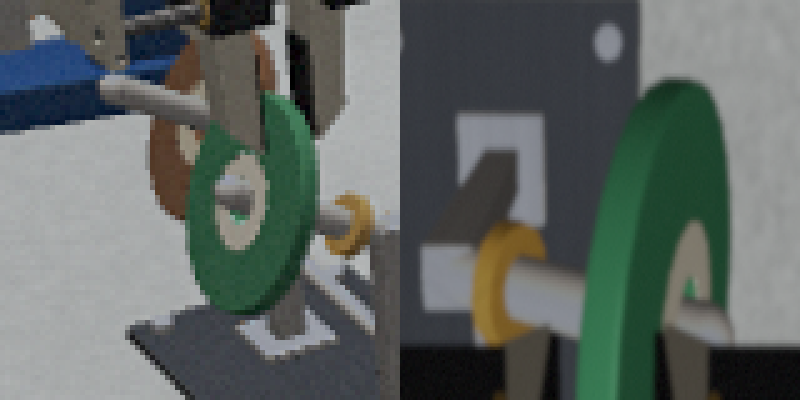

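Call:
apply_moves --deltas "0.24 0 -0.17 0.1 0;0.24 0 -0.17 0.1 0;0.24 0 -0.17 0.1 0;0.24 0 -0.17 0.1 0;0.24 0 -0.17 0.1 0;0.24 0 -0.17 0.1 0;0.24 0 -0.17 0.1 0;0.24 0 -0.17 0.1 0;0.24 0 0 0 0;0.24 0 0 0 0"

```text
time: 34.02
position: [0.6006, -0.2088, 0.1804]
tool_rot: [0.774, 0.633, -0.0, -0.0]
ft_force: [0.7, 0.6, 0.1]
opening: 0.243
```

```bash
python3 - <<'E'
from h import *
st()
C,im=shot("scene","s25"); a=cv2.resize(im[130:210,135:215],(400,400),interpolation=3)
C,im=shot("wrist","w25"); b=cv2.resize(im[140:260,200:360],(400,400),interpolation=3); cv2.imwrite("pics/c25.png",np.hstack([a,b]))
E
```

```text
t 34.02 pos [ 0.6006 -0.2088  0.1804] psi 78.5 tilt 0.01 F [0.66 0.61 0.1 ] op 0.243 q [-0.46  0.58  1.26 -0.    1.3  -0.26]
```

View pics/c25.png

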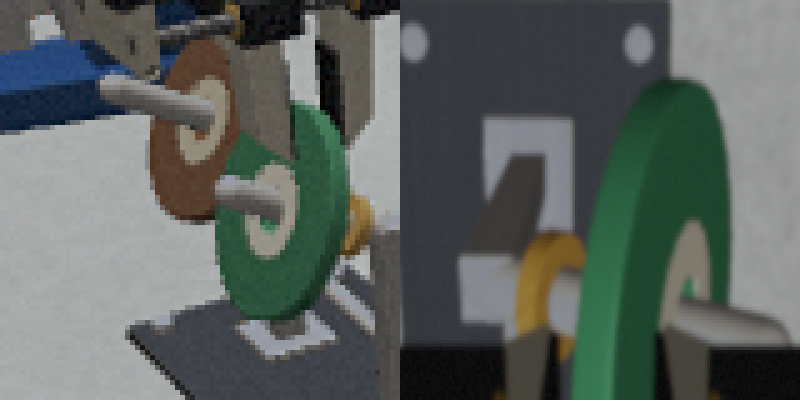

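Call:
apply_moves --deltas "0.24 0 -0.17 0.1 0;0.24 0 -0.17 0.1 0;0.24 0 -0.17 0.1 0;0.24 0 -0.17 0.1 0;0.24 0 -0.17 0.1 0;0.24 0 -0.17 0.1 0;0.24 0 0 0 0;0.24 0 0 0 0"

```text
time: 34.78
position: [0.5906, -0.2068, 0.1744]
tool_rot: [0.774, 0.633, -0.0, 0.0]
ft_force: [-0.5, 0.2, -0.2]
opening: 0.237
```

```bash
python3 - <<'E'
from h import *
st()
C,im=shot("scene","s26"); a=cv2.resize(im[130:210,135:215],(400,400),interpolation=3)
C,im=shot("wrist","w26"); b=cv2.resize(im[140:260,200:360],(400,400),interpolation=3); cv2.imwrite("pics/c26.png",np.hstack([a,b]))
E
```

```text
t 34.78 pos [ 0.5906 -0.2068  0.1744] psi 78.5 tilt 0.00 F [-0.5   0.21 -0.23] op 0.237 q [-0.46  0.57  1.3  -0.    1.27 -0.26]
```

View pics/c26.png

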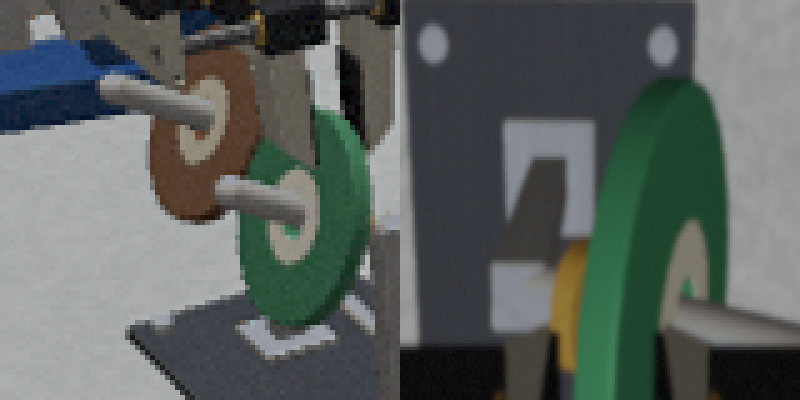

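Call:
apply_moves --deltas "0.24 0 -0.17 0.1 0;0.24 0 -0.17 0.1 0;0.24 0 0 0 0"

```text
time: 35.13
position: [0.5869, -0.206, 0.1721]
tool_rot: [0.774, 0.633, -0.0, -0.0]
ft_force: [-0.1, -0.1, -0.6]
opening: 0.24
```

Call:
apply_moves --deltas "0.24 0 -0.17 0.1 0;0.24 0 0 0 0;0.24 0 0 0 0"

```text
time: 35.38
position: [0.5856, -0.2058, 0.1714]
tool_rot: [0.774, 0.633, -0.0, 0.0]
ft_force: [0.6, -0.1, 0.6]
opening: 0.236
```

```bash
python3 - <<'E'
from h import *
st()
C,im=shot("scene","s27"); a=cv2.resize(im[130:210,135:215],(400,400),interpolation=3)
C,im=shot("wrist","w27"); b=cv2.resize(im[140:260,200:360],(400,400),interpolation=3); cv2.imwrite("pics/c27.png",np.hstack([a,b]))
E
```

```text
t 35.38 pos [ 0.5856 -0.2058  0.1714] psi 78.5 tilt 0.01 F [ 0.59 -0.07  0.59] op 0.236 q [-0.46  0.56  1.32 -0.    1.26 -0.26]
```

View pics/c27.png

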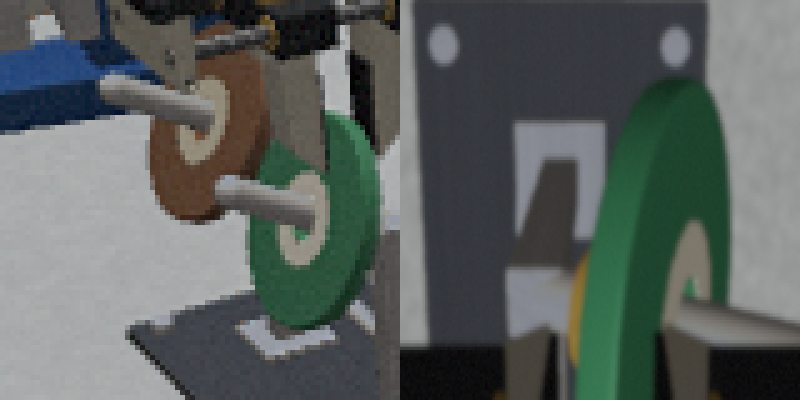

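Call:
apply_moves --deltas "0.24 0 -0.17 0.1 0;0.24 0 -0.17 0.1 0;0.24 0 -0.17 0.1 0;0.24 0 0 0 0"

```text
time: 35.82
position: [0.5802, -0.2046, 0.1681]
tool_rot: [0.774, 0.633, -0.0, -0.0]
ft_force: [0.3, 0.3, -0.2]
opening: 0.24
```

Call:
apply_moves --deltas "0.24 0 -0.17 0.08 0;0.24 0 0 0 0;0.24 0 0 0 0"

```text
time: 36.07
position: [0.5789, -0.2044, 0.1676]
tool_rot: [0.774, 0.633, -0.0, 0.0]
ft_force: [0.0, 0.6, -0.1]
opening: 0.242
```

Call:
apply_moves --deltas "0.24 0 -0.17 0.06 0;0.24 0 0 0 0;0.24 0 0 0 0"

```text
time: 36.32
position: [0.5772, -0.2041, 0.167]
tool_rot: [0.774, 0.633, -0.0, -0.0]
ft_force: [-0.4, 0.7, -0.0]
opening: 0.239
```

```bash
python3 - <<'E'
from h import *
st()
C,im=shot("scene","s28"); a=cv2.resize(im[130:210,135:215],(400,400),interpolation=3)
C,im=shot("wrist","w28"); b=cv2.resize(im[140:260,200:360],(400,400),interpolation=3); cv2.imwrite("pics/c28.png",np.hstack([a,b]))
E
```

```text
t 36.32 pos [ 0.5772 -0.2041  0.167 ] psi 78.5 tilt 0.01 F [-0.38  0.67 -0.01] op 0.239 q [-0.46  0.55  1.36 -0.    1.23 -0.26]
```

View pics/c28.png

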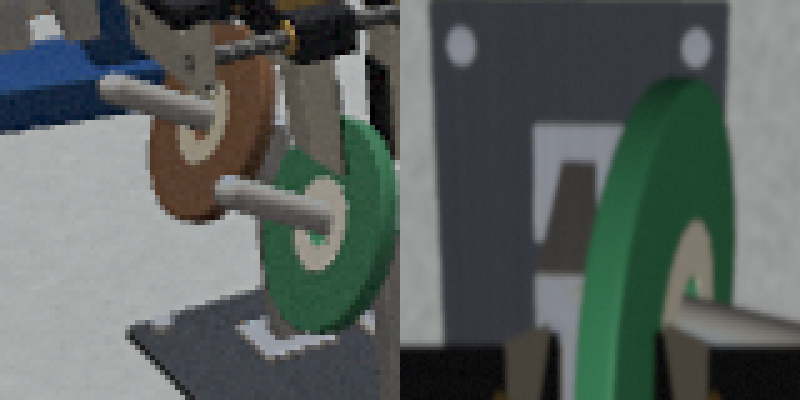

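Call:
apply_moves --deltas "0.24 0 -0.15 0.05 0;0.24 0 -0.1 0.05 0;0.24 0 0 0 0"

```text
time: 36.67
position: [0.5746, -0.2036, 0.1659]
tool_rot: [0.774, 0.633, -0.0, -0.0]
ft_force: [0.3, 0.1, 0.7]
opening: 0.239
```

Call:
apply_moves --deltas "0.24 0 -0.1 0.05 0;0.24 0 0 0 0;0.24 0 0 0 0"

```text
time: 36.92
position: [0.5738, -0.2034, 0.1655]
tool_rot: [0.774, 0.633, -0.0, 0.0]
ft_force: [0.1, 0.1, 0.5]
opening: 0.24
```

Call:
apply_moves --deltas "0.24 0 -0.1 0 0;0.24 0 0 0 0;0.24 0 0 0 0"

```text
time: 37.17
position: [0.5731, -0.2033, 0.1656]
tool_rot: [0.774, 0.633, 0.0, 0.0]
ft_force: [0.4, -0.3, 0.1]
opening: 0.241
```

```bash
python3 - <<'E'
from h import *
st()
C,im=shot("scene","s29"); a=cv2.resize(im[130:210,135:215],(400,400),interpolation=3)
C,im=shot("wrist","w29"); b=cv2.resize(im[140:260,200:360],(400,400),interpolation=3); cv2.imwrite("pics/c29.png",np.hstack([a,b]))
E
```

```text
t 37.17 pos [ 0.5731 -0.2033  0.1656] psi 78.5 tilt 0.04 F [ 0.43 -0.29  0.09] op 0.241 q [-0.47  0.54  1.37  0.    1.22 -0.27]
```

View pics/c29.png

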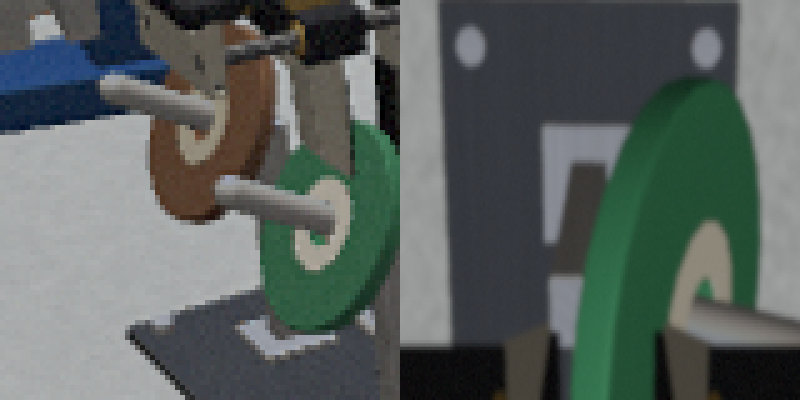

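Call:
apply_moves --deltas "0.24 0 0.1 0 0;0.26 0 0 -0.3 0;0.28 0 0 -0.5 0;0.3 0 0 -0.8 0;0.3 0 0 -1.2 0;0.3 0 0 -1.5 0;0.3 0 0 -1.5 0;0.3 0 0 -1 0;0.3 0 0 0 0"

```text
time: 38.02
position: [0.5749, -0.2039, 0.2367]
tool_rot: [0.774, 0.633, 0.001, 0.002]
ft_force: [0.4, 0.1, -0.3]
opening: 0.301
```

```bash
python3 - <<'E'
from h import *
st()
C,im=shot("scene","s30"); a=cv2.resize(im[130:210,135:215],(400,400),interpolation=3)
C,im=shot("wrist","w30"); b=cv2.resize(im[130:270,190:370],(400,400),interpolation=3); cv2.imwrite("pics/c30.png",np.hstack([a,b]))
E
```

```text
t 38.02 pos [ 0.5749 -0.2039  0.2367] psi 78.5 tilt 0.30 F [ 0.37  0.07 -0.3 ] op 0.301 q [-0.47  0.49  1.26 -0.    1.38 -0.27]
```

View pics/c30.png

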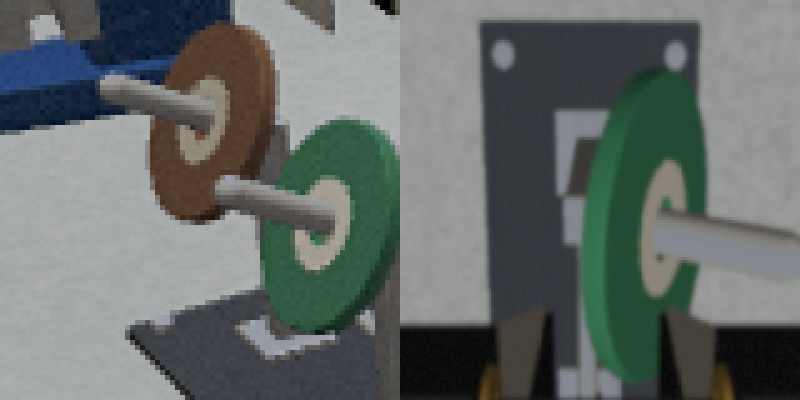

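```bash
cat > ov.py <<'E'
from h import *
import sys
x,y,a=.5521,-.2649,2.932; c,s=np.cos(a),np.sin(a)
W=lambda q:np.array([x+c*q[0]-s*q[1],y+s*q[0]+c*q[1],q[2]])
A=lambda z,xx=0,yy=0:W([-z*np.cos(np.pi/6)+xx*.5,-.065+yy,.125+z*.5+xx*.866])
def ov(cn,im,off=(0,0),dz=0,crop=None,f=5):
    C=cam(cn); im=cv2.resize(im,None,fx=f,fy=f,interpolation=3); t=np.linspace(0,2*np.pi,80)
    for z,r,col in((.037+dz,.05,(0,0,255)),(.027+dz,.05,(0,255,255)),(.037+dz,.022,(255,0,255))):
        P=np.array([pr(C,A(z,-.0025+r*np.cos(k),r*np.sin(k)))+off for k in t]); cv2.polylines(im,[((P+.5)*f).astype(int)],True,col,1)
    P=np.array([pr(C,A(z))+off for z in(0,.095)]);cv2.line(im,*[tuple(map(int,(p+.5)*f)) for p in P],(255,0,0),1)
    x0,y0,x1,y1=[k*f for k in crop]; return im[y0:y1,x0:x1]
if __name__=="__main__":
    n=sys.argv[1]
    a_=ov("scene",cv2.imread(f"pics/s{n}.png"),(.8,2.2),0,(140,130,220,210)); b_=ov("wrist",cv2.imread(f"pics/w{n}.png"),(0,0),0,(240,140,330,260))
    cv2.imwrite(f"pics/o{n}.png",np.hstack([cv2.resize(a_,(400,400)),cv2.resize(b_,(400,533))[:400]]))
E
python3 ov.py 30
```

```text
(no output)
```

View pics/o30.png

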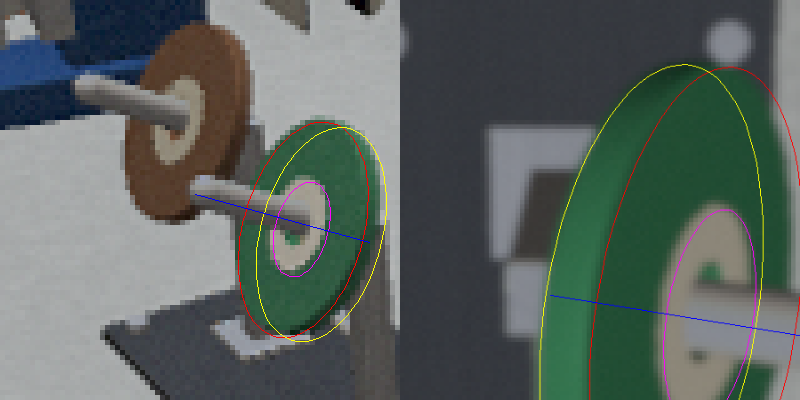

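Call:
apply_moves --deltas "0.3 1 -1.5 0 0;0.3 1 -2.5 0 0;0.3 1 -2.5 0 0;0.3 0 -1.5 0 0;0.3 0 0 0 0;0.3 0 0 0 0;0.3 0 0 0 0"

```text
time: 38.7
position: [0.502, -0.1585, 0.2332]
tool_rot: [0.774, 0.633, 0.0, 0.0]
ft_force: [1.3, -1.0, -0.2]
opening: 0.297
```

```bash
python3 - <<'E'
from h import *
st()
C,im=shot("scene","s31"); C,im=shot("wrist","w31")
C,im=shot("top","t31"); cv2.imwrite("pics/t31z.png",cv2.resize(im[160:270,345:490],None,fx=5,fy=5,interpolation=3))
import ov
cv2.imwrite("pics/o31.png",np.hstack([cv2.resize(ov.ov("scene",cv2.imread("pics/s31.png"),(.8,2.2),0,(140,130,220,210)),(400,400))]))
E
```

```text
t 38.70 pos [ 0.502  -0.1585  0.2332] psi 78.5 tilt 0.01 F [ 1.29 -1.02 -0.2 ] op 0.297 q [-0.45  0.34  1.51 -0.    1.29 -0.25]
```

View pics/w31.png

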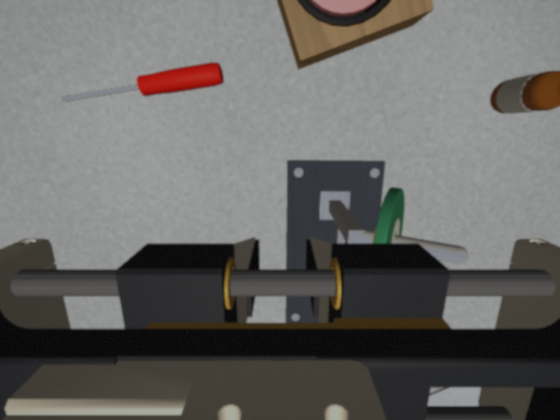

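View pics/t31z.png

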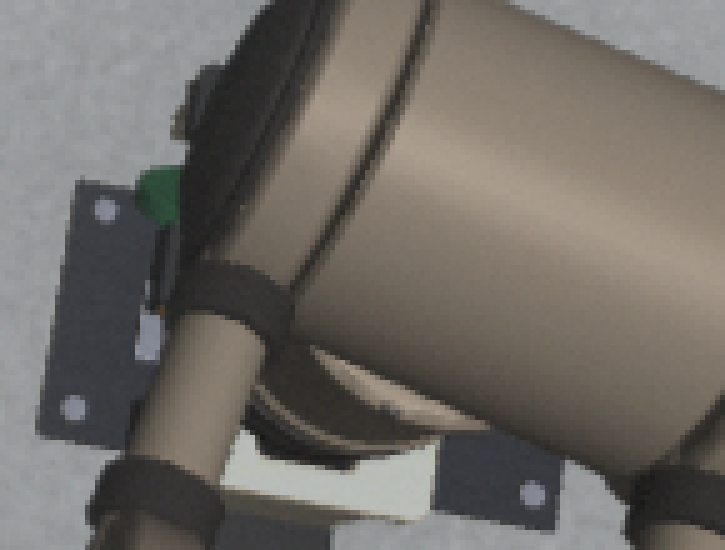

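View pics/o31.png

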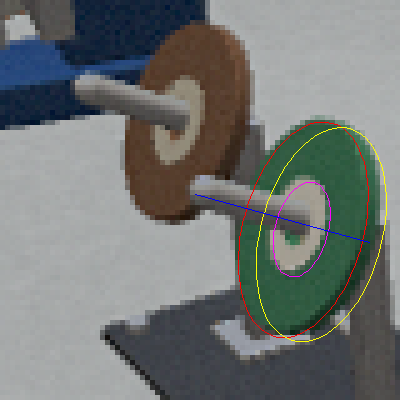

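Call:
apply_moves --deltas "0.3 -1.5 0 0 0;0.3 -2.5 -0.5 0 0;0.3 -1.5 -0.5 0 0;0.3 0 0 0 0;0.3 0 0 0 0;0.3 0 0 0 0"

```text
time: 39.35
position: [0.4811, -0.2097, 0.2333]
tool_rot: [0.774, 0.633, 0.0, -0.0]
ft_force: [0.8, 0.2, -0.1]
opening: 0.299
```

```bash
python3 - <<'E'
from h import *
import ov
st()
C,im=shot("wrist","w32"); u=pr(C,ov.A(.03)).astype(int);print(u)
x0,y0=u[0]-50,max(0,u[1]-50)
a=cv2.resize(im[y0:y0+90,x0:x0+100],(400,360),interpolation=3); b=cv2.resize(ov.ov("wrist",im,(0,0),0,(x0,y0,x0+100,y0+90)),(400,360)); cv2.imwrite("pics/o32.png",np.hstack([a,b]))
E
```

```text
t 39.35 pos [ 0.4811 -0.2097  0.2333] psi 78.5 tilt 0.03 F [ 0.8   0.23 -0.06] op 0.299 q [-0.56  0.34  1.51  0.    1.29 -0.36]
[404 183]
```

View pics/o32.png

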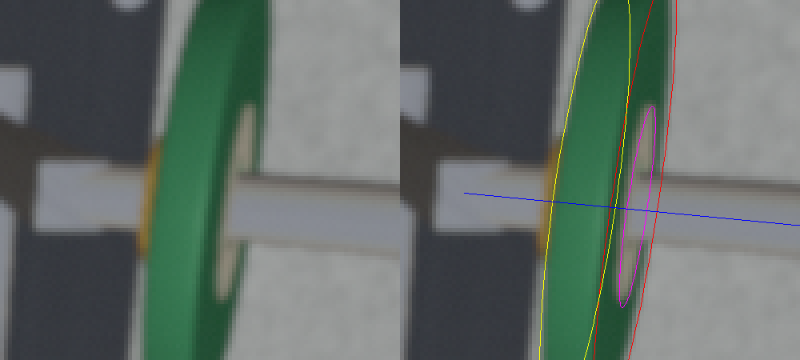

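```bash
python3 - <<'E'
from h import *
import ov
C=cam("wrist"); im=cv2.imread("pics/w32.png"); f=8
I=cv2.resize(im,None,fx=f,fy=f,interpolation=3);t=np.linspace(0,2*np.pi,120)
for z,r,x,col in((.020,.015,0,(255,255,0)),(.027,.015,0,(255,255,0)),(.027,.05,-.0025,(0,255,255)),(.037,.022,-.0025,(255,0,255)),(.095-.0075,.0075,0,(255,0,0))):
    P=np.array([pr(C,ov.A(z,x+r*np.cos(k),r*np.sin(k))) for k in t]); cv2.polylines(I,[((P+.5)*f).astype(int)],True,col,1)
I=cv2.resize(I[130*f:225*f,355*f:485*f],None,fx=.75,fy=.75); print(I.shape); cv2.imwrite("pics/o33.png",I)
E
```

```text
(570, 780, 3)
```

View pics/o33.png

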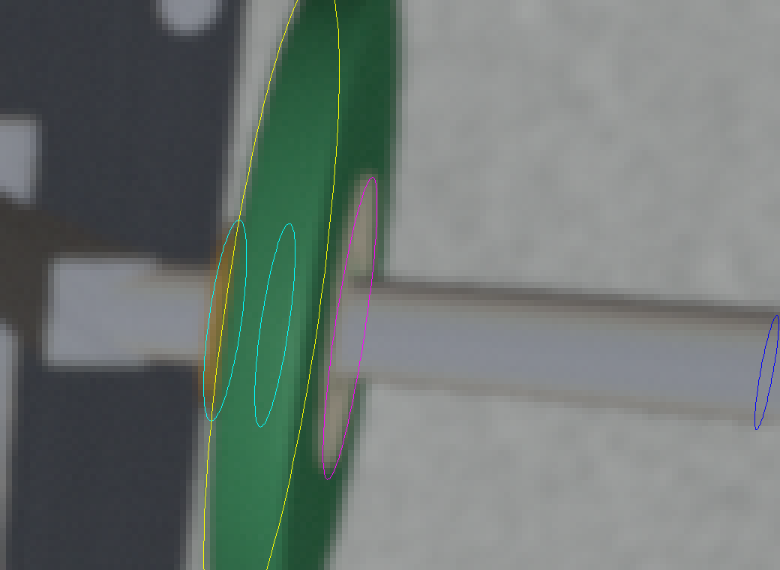

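```bash
python3 - <<'E'
from h import *
st(); C,im=shot("scene","s34"); a=cv2.imread("pics/s31.png")[130:210,140:220].astype(int); b=im[130:210,140:220].astype(int); print("wheel-region change since s31:",np.abs(a-b).mean(), np.abs(a-b).max())
o=cv2.imread("pics/scene0.png")
for n,(x,y,w,h) in dict(oil=(140,235,35,55),pink=(250,240,55,40),driver=(300,200,62,36)).items(): print(n,np.abs(o[y:y+h,x:x+w].astype(int)-im[y:y+h,x:x+w]).mean())
E
```

```text
t 39.40 pos [ 0.4812 -0.2095  0.2334] psi 78.6 tilt 0.02 F [ 0.6  -0.88  0.7 ] op 0.304 q [-0.56  0.34  1.51  0.    1.29 -0.36]
wheel-region change since s31: 2.1578125 28
oil 3.138181818181818
pink 3.191818181818182
driver 3.0722819593787336
```

View pics/s34.png

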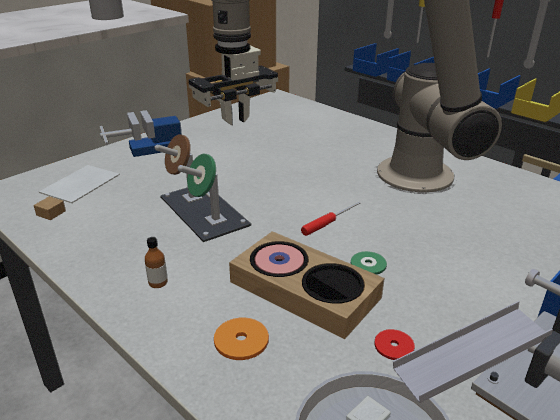

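The green wheel hangs on the empty arm against the collar at pixel (202,174). The cup is empty, the pink wheel, bottle and driver have not moved, and the gripper is clear.

```bash
python3 -c "
from rig import manip
print(manip.job_done())"
```

```text
the job is handed in; nothing more can be done
None
```

The green wheel now hangs on the empty rack arm, slid down against the brass collar and let go. I handed the job in at about 39.4 s of the 69 s allowed.

**What I did:**
- **Feeling the rim:** I felt two points. The robot side was firm at 52 mm up, reaching about 11 N. The far side gave way at about 1 N.
- **Tipping:** I pressed there in two stages until the wheel stood leaning at 49.9°. It had already stayed leaning at about 34° after the first press.
- **Gripping:** I took it by the raised edge with 5–20 N and lifted it clear. It turned upright between the pads.
- **Hanging:** I threaded the bore over the arm's tip with about 6 N at most, eased the jaws open, and pushed the wheel down the arm with the outer finger.

**Last checks:**
- **Seating:** Overlays of the seated pose on the scene and wrist pictures match the wheel to about 1–2 mm. The finger's last pushing position also matches the seated face. No sharp stop was felt at the collar, so the seating rests on these geometric checks.
- **Small mismatch:** The overlay and the picture differ by about 1°, which I put down to error in my estimate of the rack's pose.
- **Calibration offset:** The scene camera was about 2 pixels off vertically against the wrist camera; I corrected for that.
- **Surroundings:** The pink wheel, oil bottle and screwdriver look the same as at the start, and the gripper was touching nothing when I handed in.

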